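# Turn over a batch of staple boxes in a tray turner

## Robot

A 7-joint arm with a two-finger parallel gripper is mounted at the origin on a cart in front of the work surface, level with it; the furniture and walls round the work are solid. World frame = base frame: x ahead of the robot, y to its left, z up, the work surface at z = 0. Lengths are in m, angles in rad, forces in N, time in s.
With the tool pointing down it reaches from about 0.425 to 0.875 m from the base axis. Payload 8.4 kg.
Tool frame: the origin (TCP) lies on the centre line of the jaws, within the pads' length; the fingertips stand 17 mm ahead of it and the grasp point (between the pads) lies 2 mm behind it (env.finger_overhang is the distance from the TCP to the fingertips, in m); z points along the fingers, x is the direction in which the jaws open and shut, and the axes are right-handed (so a half turn about z gives the same grasp; the last joint's range is limited). The gripper opens to 85 mm and grips with 20 to 120 N. Pads are 22 mm wide; open, the fingers measure 114 mm over their backs; the gripper's body (76 mm by 85 mm) begins 54 mm behind the grasp point. The pads swing forward as they close: fully open they stand 13 mm farther back than shut.
Start: joints at [-1.416, 0.333, 0.04, 1.465, -0.013, 1.343, -0.059], TCP at [0.163, 0.629, 0.248] pointing down, gripper open.
Joint ranges: [-2.58, 2.58], [-0.38, 2.09], [-1.3, 1.39], [0.25, 2.4], [-1.5, 4.64], [0.08, 2.09], [-2.65, 2.65]. Speed limits (rad/s): [2.22, 2.22, 2.79, 2.79, 3.14, 3.14, 3.14].

## Interface

Orientations are given as a unit quaternion [x, y, z, w].
In Python, from cell import env gives the robot as it stands.
- The arm moves only by the tool arm_command, never from a script. Its argument "series" is a list of rows, each a list of 6 numbers: the shift along the tool's x, y, z in m, then the turn, a rotation vector about the tool's x, y, z in rad. A call has 1 to 12 rows; each row is the pose to reach, as a shift and turn from the pose measured when the call began, along the tool's axes at that moment; what a row does not reach only later rows make up. A row lasts 1/10 s, in which the tool goes at most 50 mm and 8.59 degrees, less where a joint would pass 70% of its speed; a pose out of reach is approached as far as the arm can. A call with a gripper value outside its range is refused whole. "claw" is the gripper's target within -1 to 1 (fully open at 1, half-way at 0, shut at -1), set as the call begins (left out, the last holds). The fingers move at their own pace and stop on an object; "newtons" is the grip in N (left out, the last holds). Time passes only in rows, so rows that repeat a pose let the fingers close. It gives the time, the measured TCP pose, the force and the opening at its end, in the units of the state.
- env.sense(): the state, without advancing time (a new reading comes with each control period).
- env.snapshot(name): name is "scene" or "top" or "wrist"; returns (picture, depth): 480x640x3 uint8, red, green, blue; 480x640 float32, m along the optical axis (not along the pixel's ray), 0 where there is no reading.
- env.camera_info(name): a dict with "fx", "fy", "cx", "cy" (pixels), "D" ([k1, k2, p1, p2, k3] as OpenCV has them; the pictures are not rectified), "R" (3x3) and "t" (3): a world point X has camera coordinates R X + t. Camera axes: x right, y down, z forward; pixel columns grow to the right and rows downward; lengths in m; the calibration is good to about 2 mm. A picture is of the moment at which its call begins: read the wrist's pose just before it. camera_info takes no time and is no camera call; for the wrist camera it gives the pose at the moment of the call.
- env.close_job(): hands the job in, once; it reports no verdict.
The state is a dict: "clock": time; "qpos": joint angles; "joint_vel": joint speeds; "joint_torque": joint torques, N m; "eef_pos": TCP position; "tool_rot": TCP orientation; "force": force on the tool from outside, world axes, zero at the start; "moment": the same for the moment, N m; "gripper_width": finger opening in m.
Only numpy, scipy, OpenCV 4.12 (cv2) and the standard library are available. Lean on these libraries where they do the work, as an engineer would, in place of code of your own. Each camera call takes 0.05 s, during which the arm holds its last target. There are 200 camera calls.

## Task

Turn the staple boxes over as one batch, so that their undersides face up for stamping. First lift the spacer frame clear of the loading tray on the turner's bed, give it a half turn and seat it again so that its rib and single bay are next to the turner, stand every staple box label up in a bay of its own, set the delivery tray rim down on the loading tray, slide the pair fully into the turner and swing the crank right over to the far side. Then draw the inverted pair back out to the middle of the bed, lift off the loading tray, which is now on top, and lay it on the worktop, leaving the boxes and the frame in the delivery tray on the bed; do not disturb the rubber stamp at the back or the eraser.

Things in the scene. Friction and masses are not known exactly. Their poses are not given: they have to be found in the camera images.
- turner: the fixed tray turner: a bed of steel rails, then a rotor that a pair of trays slides into. Origin on the worktop under the rotor's axis, at the joint of bed and rotor; +y is the feed direction from bed to rotor, z up. The axis runs along y, 65 mm up. The rotor spans y = 4 to 186 mm (inside of its back plate); the bearing block behind it, y = 195 to 221 mm, is 83 mm high
- rotor (a joint): angle of the rotor: 0 at the start with the crank on the robot's side (-x of the turner), pi when swung over the top to the far side (+x). The slot is level at both and its floor the same height. Hard stops at both ends; the heavy crank bar falls to the nearer one when let go; 2 to 4 N at the bar turns it
- crank_bar (a point): middle of the crank's round steel bar: 12 mm thick, 50 mm free length, parallel to the rotor's axis and 98 mm from it, at turner y = +86 mm; 65 mm up at turner x = -98 mm (angle 0) or +98 mm (pi). Held across from above, it turns in the fingers as it is carried round its arc
- bed_mid (a point): middle of the bed, on its top (46 mm up): the place of a tray's centre, at turner y = -95 mm. The bed spans y = -184 to -4 mm; its two rails are 57 mm apart, open below for the finger bar of the lower tray; side guides 89 mm apart stand 10 mm above it
- rotor_mid (a point): centre of the rotor's slot, at turner y = +96 mm, 65 mm up: 90 mm wide, 37 mm high (46.5 to 83.5 mm up), mouth flared. It is two channels whose lips reach 12 mm inwards, so the finger bar of the upper tray passes between the upper lips (70 mm apart, tops 88 mm up). Slide the pair in to the back plate: a part left before y = 0 strikes the bed on turning
- tray_a: the loading tray, loose: shallow aluminium tray 84 (x) x 161 (y) mm without lips, floor and walls 4 mm, rim 17 mm above its underside, inside 76 x 153 x 13 mm deep, 0.17 kg. Origin at the centre of its floor's underside, z out of the open side, y along the feed. It starts rim up on the bed
- tray_a_bar (a point): middle of the loading tray's finger bar: a black bar 44 (x) x 14 (y) x 20 mm high on the middle of the tray's back, its centre 10 mm beyond the back. It hangs between the bed's rails at the start and is on top once the tray is inverted; take it across its 14 mm
- tray_b: the delivery tray, loose, 0.19 kg, inside 76 x 156 mm, starting rim down. As it lies: x across (84 mm), y along (174 mm with lips), z up; origin at its centre at the foot of its end lips. Rim at z = 6 mm, inside of floor at 19, back at 23 mm. Closed on the loading tray, y axes alike, its origin is 11 mm above that tray's, and the pair is 34 mm thick over the backs
- tray_b_lip (a point): foot of the delivery tray's lip at its +y end, 85 mm from its centre; there is another at the -y end. The lips reach 6 mm beyond the rim and hook over the ends of the loading tray with 2.5 mm to spare at each end, so that the trays slide together
- tray_b_stop (a point): foot of the delivery tray's two stops, midway between them (y = +22 mm). They are 4 mm thick, at x = +-28.5 mm, reach down to the rim and come over the frame's land on either side of its rib: the pair closes only with the y axes of both trays and the frame alike
- tray_b_bar (a point): middle of the delivery tray's finger bar: 44 (x) x 14 (y) x 20 mm high, on the middle of its back, this point 10 mm above the back and 33 mm above the tray's origin; take it across its 14 mm
- frame: the spacer frame, snug in the loading tray (1.5 to 1.75 mm to spare a side): grey plastic, 73 (x) x 150 (y) mm, 0.09 kg, bars 11 mm high, end plates (60 mm wide) 24 mm high, three bays open below. Origin at the centre of its underside, z up. It starts the wrong way round, its y against the tray's y; it must lie with both y alike. When inverted it drops 2 mm and stands on end plates and rib
- frame_rib (a point): middle of the top of the frame's grip rib: 28 (x) x 10 (y) mm, standing on the broad land between the single bay and the pair of bays, at frame y = +22 mm, 24 mm above the frame's underside and 11 mm above the tray's rim; take it across its 10 mm
- bay_1 (a point): centre of the frame's single bay, level with its underside, at frame y = +50 mm. Each bay is 68 (x) x 42 (y) mm: a staple box stands in it on the tray's floor, its length along the frame's x, 2 mm to spare all round, with 11 mm of it above the tray's rim
- bay_2 (a point): centre of the middle bay, at frame y = -6 mm, same size
- bay_3 (a point): centre of the last bay, at frame y = -51 mm, same size
- box_1_mid (a point): a closed card box of staples, 38 x 64 x 24 mm, 0.11 kg, standing label up on the worktop at the start; this point is its centre, 12 mm up. Its x axis runs along the 38 mm side, y along the 64 mm side, z up out of the label. Of the three such boxes two or three are present. Take it across its 64 mm length
- box_2_mid (a point): a closed card box of staples, 38 x 64 x 24 mm, 0.11 kg, standing label up on the worktop at the start; this point is its centre, 12 mm up. Its x axis runs along the 38 mm side, y along the 64 mm side, z up out of the label. Of the three such boxes two or three are present. Take it across its 64 mm length
- box_3_mid (a point): a closed card box of staples, 38 x 64 x 24 mm, 0.11 kg, standing label up on the worktop at the start; this point is its centre, 12 mm up. Its x axis runs along the 38 mm side, y along the 64 mm side, z up out of the label. Of the three such boxes two or three are present. Take it across its 64 mm length
- stamp_copy: a bystander: rubber stamp with a black knob handle, 25 x 62 x 70 mm, standing at the back right; origin under its centre
- eraser: a bystander: an eraser in a card sleeve, 23 x 58 x 13 mm, lying at the front edge of the worktop before the turner; origin under its centre
Mind the look-alikes: they are no part of the job. What is shaped like the part that bears box_1_mid but turquoise is not meant.

How it is judged:
By the outcome, as a careful person would: the job done as asked, in the order asked, and still so for the second after the job is handed in, with the robot touching nothing.
Of box_1, box_2, box_3 only 2 to 3 are there at a start; the rules pass over those that are not, and their reading is None.
At some moment in a run one of box_1, box_2, box_3 may be knocked a few centimetres aside while the robot is not near it.
It also fails if it takes over 210 s, if anything falls off the work surface, if the arm or the gripper's body presses on something with over 40 N, if the wrist force passes 120 N, or if a joint passes its speed limit or range.

## Working session

There is one attempt and no reset: what is moved stays moved. The work goes in short steps, Python scripts to look and compute and a tool call to move; the robot and the scene stay as the last step left them, time stands still between calls to the robot, and variables do not carry over. Pictures are saved under pics/ and viewed, about 12 in all and at most 16, crops included, and the job is handed in when it is done.

Besides the shell and the picture viewer there is one more tool, called as a command line: name --pt "numbers of a row" for each row, then --argument value for the rest. arm_command: Moves the arm, as the interface text tells. Its arguments: {"type":"object","properties":{"series":{"type":"array"},"claw":{"type":"number"},"newtons":{"type":"number"}},"required":["series"]}

```bash
ls; mkdir -p pics; cat > h.py <<'E'
from cell import env
import numpy as np, cv2
from scipy.spatial.transform import Rotation as R
def snap(n,f=None):
    ci=env.camera_info(n); p,d=env.snapshot(n)
    if f: cv2.imwrite('pics/'+f,p[:,:,::-1]); np.savez('pics/'+f[:-4],p=p,d=d,**{k:np.array(v) for k,v in ci.items()})
    return p,d,ci
def load(f):
    z=np.load('pics/'+f); return z['p'],z['d'],z
def ray(ci,uv,z):
    K=np.array([[ci['fx'],0,ci['cx']],[0,ci['fy'],ci['cy']],[0,0,1]],float)
    n=cv2.undistortPoints(np.array(uv,float).reshape(-1,1,2),K,np.array(ci['D'],float)).reshape(-1,2)
    Rm=np.array(ci['R']);t=np.array(ci['t']);o=-Rm.T@t
    d=np.c_[n,np.ones(len(n))]@Rm
    return o+d*((z-o[2])/d[:,2])[:,None]
def proj(ci,X):
    K=np.array([[ci['fx'],0,ci['cx']],[0,ci['fy'],ci['cy']],[0,0,1]],float)
    return cv2.projectPoints(np.array(X,float).reshape(-1,3),cv2.Rodrigues(np.array(ci['R']))[0],np.array(ci['t'],float),K,np.array(ci['D'],float))[0].reshape(-1,2)
def cloud(d,ci):
    h,w=d.shape;uv=np.stack(np.meshgrid(np.arange(w),np.arange(h)),-1).reshape(-1,2).astype(float)
    K=np.array([[ci['fx'],0,ci['cx']],[0,ci['fy'],ci['cy']],[0,0,1]],float)
    n=cv2.undistortPoints(uv.reshape(-1,1,2),K,np.array(ci['D'],float)).reshape(-1,2)
    c=np.c_[n,np.ones(len(n))]*d.reshape(-1,1)
    return ((c-np.array(ci['t']))@np.array(ci['R'])).reshape(h,w,3)
def yaw(s): # tool x direction in world
    x=R.from_quat(s['tool_rot']).as_matrix()[:,0]; return np.arctan2(x[1],x[0])
def delta(pos,yw):
    """shift in tool axes + turn about tool z for TCP pos, tool-x heading yw (mod pi), tool down; prints"""
    s=env.sense(); M=R.from_quat(s['tool_rot']).as_matrix()
    best=None
    for k in (-1,0,1):
        a=yw+k*np.pi; x=np.array([np.cos(a),np.sin(a),0]); z=np.array([0,0,-1.]); T=np.c_[x,np.cross(z,x),z]
        rv=R.from_matrix(M.T@T).as_rotvec()
        if best is None or np.linalg.norm(rv)<np.linalg.norm(best): best=rv
    return np.r_[M.T@(np.array(pos)-s['eef_pos']),best].round(4).tolist()
E
python3 - <<'E'
from h import *
for n in('scene','top'):
    p,d,ci=snap(n,n+'0.png'); print(n,np.round(ci['t'],3),np.round(ci['R'],2).tolist(),ci['fx'])
print(env.sense(),env.finger_overhang)
E
```

```text
pics
scene [-0.203  0.42   1.626] [[0.58, -0.81, 0.01], [-0.58, -0.42, -0.69], [0.57, 0.39, -0.72]] 570.2272318154685
top [0.138 0.52  1.437] [[0.01, -1.0, -0.02], [-1.0, -0.01, -0.08], [0.08, 0.02, -1.0]] 516.0393234498935
{'clock': 0.1, 'qpos': array([-1.41620874,  0.33384442,  0.03986713,  1.46620066, -0.0134107 ,
        1.34325909, -0.05850382]), 'joint_vel': array([-1.43783574e-05, -2.17171790e-03,  7.93141970e-04, -1.74562464e-03,
       -4.13731064e-04,  1.49000486e-03, -2.21327854e-04]), 'joint_torque': array([ 4.40849690e-03, -6.60018468e+01,  1.37014210e+00, -4.06478012e+01,
        1.67960522e-02,  8.80949898e-03,  1.92286097e-05]), 'eef_pos': array([0.16311615, 0.62880517, 0.24749865]), 'tool_rot': array([ 7.90913107e-01,  6.11928047e-01, -5.44895340e-04,  4.74920350e-04]), 'force': array([-1.07328848,  0.36157853, -0.19659717]), 'moment': array([-0.04715623,  0.00846731, -0.04075653]), 'gripper_width': 0.08510339688722116} 0.017
```

View pics/top0.png

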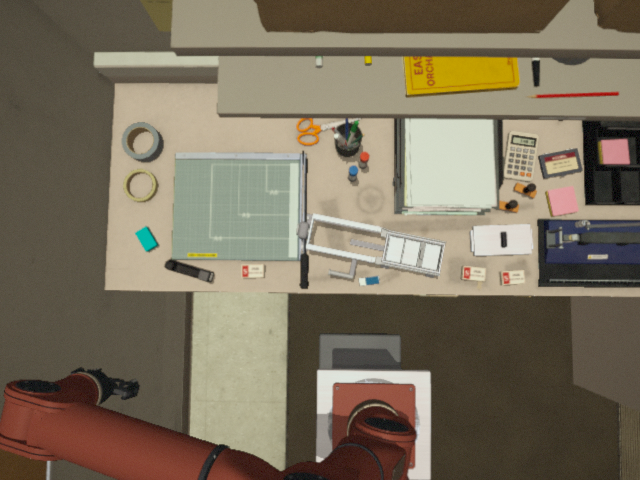

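View pics/scene0.png

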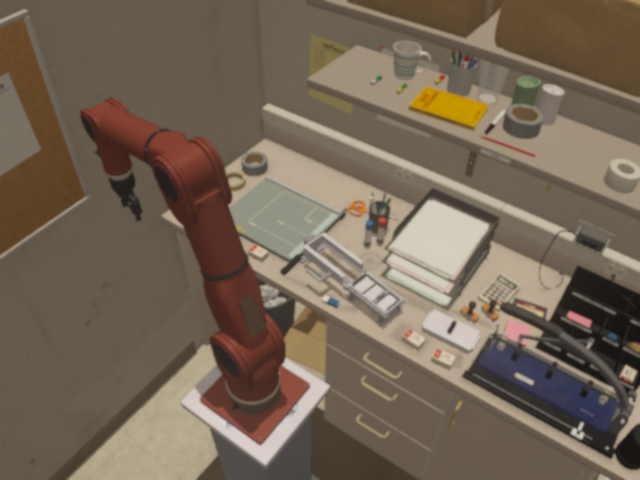

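The top view shows the turner rotor near (345,242), the bed with the frame and loading tray at (413,253), the delivery tray at (502,240) and the eraser at (370,281). The staple boxes are at (252,271), (473,274) and (513,278).

What could be mistaken for a box:
- **Turquoise block at (147,238):** this is the decoy.
- **Pink notes at (563,200):** not boxes.
- **White/red items at (252,271), (473,274), (513,278):** these are my choice.

I'll check this in one close crop.

```bash
python3 - <<'E'
from h import *
p,d,ci=load('top0.npz')
c=p[180:300,235:545]; cv2.imwrite('pics/c1.png',cv2.resize(c,None,fx=2.55,fy=2.55,interpolation=cv2.INTER_CUBIC)[:,:,::-1])
uv=[(252,271),(473,274),(513,278),(147,238)]
print('boxes',ray(ci,uv,.024).round(3).tolist())
C=cloud(d,ci)
for u,v in uv+[(502,240),(413,253),(345,242),(370,281),(508,205),(525,189)]: print(u,v,C[v,u].round(3))
print('tray', ray(ci,[(502,240)],.06).round(3))
E
```

```text
boxes [[0.425, 0.345, 0.024], [0.424, -0.276, 0.024], [0.414, -0.388, 0.024], [0.515, 0.649, 0.024]]
252 271 [0.425 0.345 0.023]
473 274 [ 0.424 -0.276  0.022]
513 278 [ 0.414 -0.387  0.025]
147 238 [0.515 0.649 0.024]
502 240 [ 0.519 -0.353  0.041]
413 253 [ 0.479 -0.104  0.05 ]
345 242 [0.511 0.083 0.001]
370 281 [0.401 0.011 0.008]
508 205 [ 0.615 -0.366  0.056]
525 189 [ 0.664 -0.421  0.039]
tray [[ 0.517 -0.347  0.06 ]]
```

View pics/c1.png

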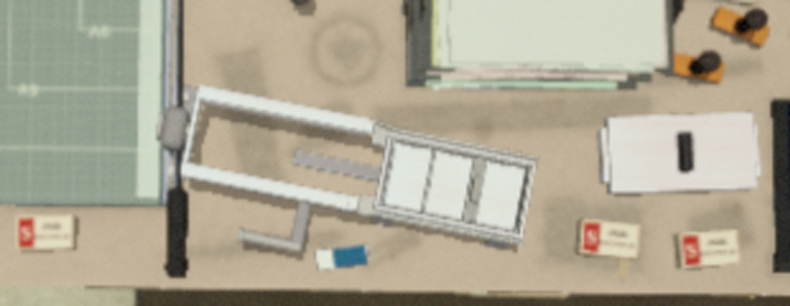

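The crop shows three staple boxes with a red "S" label. The frame's single bay is on the right, away from the rotor, and the delivery tray is rim down with its black bar up. I'll move over the left box, then the bed.

```bash
python3 -c "
from h import *
print(delta([.45,.33,.27],1.4))"
```

```text
[-0.2172, 0.3527, -0.0222, 0.0, 0.0014, -0.083]
```

arm_command --pt "-0.024 0.039 -0.003 0 0 -0.01" --pt "-0.048 0.078 -0.005 0 0 -0.02" --pt "-0.072 0.118 -0.007 0 0 -0.03" --pt "-0.097 0.157 -0.01 0 0 -0.04" --pt "-0.121 0.196 -0.012 0 0 -0.045" --pt "-0.145 0.235 -0.015 0 0 -0.055" --pt "-0.169 0.274 -0.017 0 0 -0.065" --pt "-0.193 0.313 -0.02 0 0 -0.075" --pt "-0.217 0.353 -0.022 0 0.001 -0.083" --pt "-0.217 0.353 -0.022 0 0.001 -0.083" --pt "-0.217 0.353 -0.022 0 0.001 -0.083" --pt "-0.217 0.353 -0.022 0 0.001 -0.083"

```text
clock: 1.3
eef_pos: [0.4494, 0.331, 0.2695]
tool_rot: [0.764, 0.645, -0.001, -0.0]
force: [0.0, 0.2, 0.0]
gripper_width: 0.0858
```

```bash
python3 -c "
from h import *
s=env.sense();print(s['eef_pos'].round(4),s['qpos'].round(2),yaw(s));snap('wrist','w1.png')
print(delta([.45,-.10,.36],1.4))"
```

```text
[0.4494 0.331  0.2695] [-0.97  0.13  0.28  1.67 -0.04  1.34  0.72] 1.4013857369994167
[-0.4251, 0.0731, -0.0903, -0.0007, 0.0007, 0.0021]
```

View pics/w1.png

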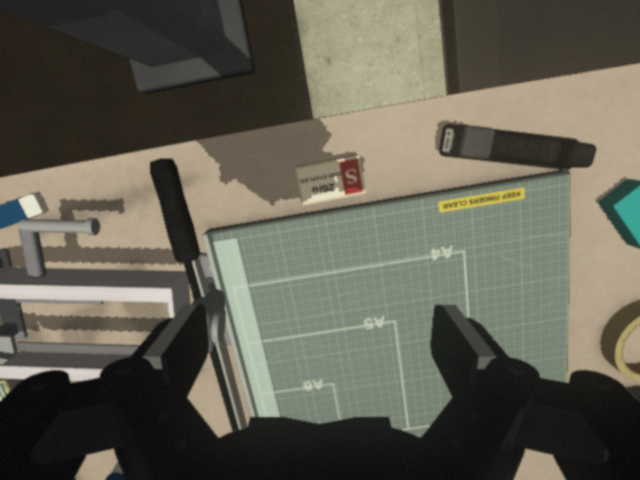

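The box is at (330,180), standing clear of the mat. The wrist camera looks towards the robot side of the TCP.

```bash
cat >> h.py <<'E'
def blobs(C,z0,z1,xr,yr,amin=30):
    """min-area rects (world xy) of points with height in z0..z1 in region"""
    m=((C[...,2]>z0)&(C[...,2]<z1)&(C[...,0]>xr[0])&(C[...,0]<xr[1])&(C[...,1]>yr[0])&(C[...,1]<yr[1])).astype(np.uint8)
    n,l,st,_=cv2.connectedComponentsWithStats(m)
    out=[]
    for i in range(1,n):
        if st[i,4]<amin: continue
        P=C[l==i]; r=cv2.minAreaRect((P[:,:2]*1000).astype(np.float32))
        w,h=r[1]; a=r[2]+(0 if w>h else 90)   # heading of long side
        out.append((np.round(r[0],1).tolist(),sorted(np.round(r[1],1).tolist()),round(((a+90)%180)-90,1),round(float(np.median(P[:,2]))*1000,1),st[i,4]))
    return out
E
python3 -c "
from h import *
p,d,ci=load('w1.npz');C=cloud(d,ci)
for b in blobs(C,.017,.03,(.37,.5),(.2,.45)): print(b)
p,d,ci=load('top0.npz');C=cloud(d,ci)
for b in blobs(C,.017,.03,(.37,.46),(-.5,-.2)): print(b)
for b in blobs(C,.035,.075,(.3,.6),(-.5,.2)): print(b)
print(delta([.53,-.08,.36],1.4))"
```

```text
([426.1, 345.9], [38.2, 64.0], -88.7, 24.3, np.int32(2597))
([477.6, 329.5], [44.8, 241.0], -90.0, 24.9, np.int32(10474))
([426.6, -277.8], [38.1, 65.4], 84.8, 23.5, np.int32(311))
([416.8, -387.3], [37.9, 64.8], -85.7, 23.6, np.int32(301))
([402.1, -480.1], [19.6, 39.7], -89.4, 25.1, np.int32(85))
([579.3, 196.0], [8.9, 40.8], 6.9, 49.7, np.int32(40))
([597.1, -229.2], [6.0, 158.8], -89.5, 72.2, np.int32(101))
([554.0, 80.4], [5.2, 184.7], 79.3, 46.4, np.int32(117))
([530.4, -485.2], [29.2, 92.5], 0.2, 48.4, np.int32(269))
([483.0, -96.4], [104.5, 181.1], 79.8, 52.0, np.int32(2173))
([457.2, 192.6], [14.3, 156.2], 0.5, 55.0, np.int32(243))
([523.0, -358.2], [12.1, 42.5], 3.0, 42.3, np.int32(67))
([439.3, 89.8], [54.5, 75.2], 80.8, 68.8, np.int32(193))
[-0.392, 0.1486, -0.0903, -0.0007, 0.0007, 0.0021]
```

arm_command --pt "-0.039 0.015 -0.009 0 0 0" --pt "-0.078 0.03 -0.018 0 0 0" --pt "-0.117 0.045 -0.027 0 0 0" --pt "-0.157 0.06 -0.036 0 0 0" --pt "-0.196 0.074 -0.045 0 0 0" --pt "-0.235 0.089 -0.054 0 0 0" --pt "-0.274 0.104 -0.063 0 0 0" --pt "-0.313 0.119 -0.072 0 0 0" --pt "-0.353 0.134 -0.081 0 0 0" --pt "-0.392 0.149 -0.09 -0.001 0.001 0.002" --pt "-0.392 0.149 -0.09 -0.001 0.001 0.002" --pt "-0.392 0.149 -0.09 -0.001 0.001 0.002"

```text
clock: 2.55
eef_pos: [0.5305, -0.0798, 0.3597]
tool_rot: [0.765, 0.644, 0.0, -0.0]
force: [0.0, 0.5, -0.2]
gripper_width: 0.0854
```

```bash
python3 -c "
from h import *
s=env.sense();print(s['eef_pos'].round(4),s['qpos'].round(2),yaw(s));p,d,ci=snap('wrist','w2.png')
C=cloud(d,ci)
for lo,hi in ((.043,.049),(.05,.054),(.054,.058),(.06,.068),(.068,.08)):
  print(lo,hi)
  for b in blobs(C,lo,hi,(.35,.65),(-.25,.2),150): print(b)"
```

```text
[ 0.5305 -0.0798  0.3597] [-0.56  0.05  0.67  1.59 -0.03  1.51  1.5 ] 1.399872579510414
0.043 0.049
([432.7, 186.9], [10.6, 106.0], 4.0, 47.0, np.int32(312))
([444.9, -89.4], [20.2, 178.5], 80.4, 46.1, np.int32(483))
([522.4, 87.0], [77.1, 189.0], 81.1, 46.7, np.int32(1071))
([532.3, -30.1], [20.6, 32.9], 70.6, 46.3, np.int32(228))
0.05 0.054
([427.7, 187.4], [8.4, 97.9], 0.7, 52.1, np.int32(379))
([470.6, -152.5], [42.3, 68.8], -10.9, 50.6, np.int32(1282))
([481.8, -96.3], [42.2, 68.7], -11.2, 50.7, np.int32(1365))
([490.4, -51.8], [42.1, 68.7], -11.2, 50.7, np.int32(1405))
0.054 0.058
([427.1, 192.9], [14.2, 97.1], 0.0, 56.4, np.int32(831))
([435.6, -88.0], [6.2, 179.8], 80.5, 55.9, np.int32(616))
([527.8, -105.1], [7.3, 179.6], 77.9, 56.0, np.int32(552))
0.06 0.068
([480.5, -102.2], [84.6, 161.9], 78.8, 63.0, np.int32(1632))
([475.3, -128.1], [73.1, 97.6], 78.9, 61.2, np.int32(929))
([488.4, -61.6], [54.0, 84.1], -22.4, 61.1, np.int32(357))
([536.1, 178.1], [3.5, 73.2], -11.2, 63.9, np.int32(290))
0.068 0.08
([438.6, 91.8], [52.2, 72.1], 81.6, 70.3, np.int32(1332))
([466.3, -174.4], [4.0, 59.8], -10.9, 73.4, np.int32(230))
([494.5, -29.9], [3.3, 59.5], -11.2, 73.9, np.int32(190))
([535.4, 178.3], [3.1, 71.8], -10.8, 74.0, np.int32(458))
([476.2, -123.7], [10.2, 27.2], -9.8, 73.9, np.int32(255))
([603.2, -150.2], [25.2, 199.2], 88.7, 77.1, np.int32(2666))
```

View pics/w2.png

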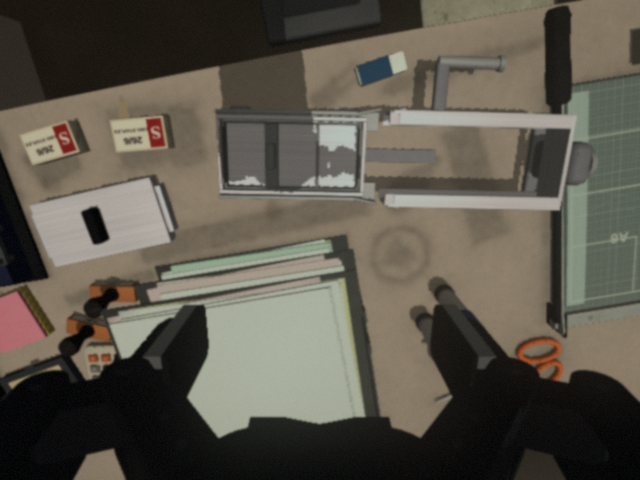

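The top-down measurements are consistent:
- **Feed direction:** heading 78.9°.
- **Turner origin:** about (0.4998, -0.0043).
- **Frame centre:** (0.4804, -0.1022).
- **Rib:** (0.4762, -0.1237), on the wrong side as described.

Next I grip the rib.

```bash
cat >> h.py <<'E'
F=np.deg2rad(78.9);f=np.array([np.cos(F),np.sin(F)]);e=np.array([np.sin(F),-np.cos(F)]);O=np.array([.4998,-.0043])
def T(x,y,z): return np.r_[O+x*e+y*f,z]
def out(*ps):
    for p,h in ps: print(delta(p,h))
E
python3 -c "
from h import *
out(([.4762,-.1237,.13],F),([.4762,-.1237,.081],F))"
```

```text
[-0.0539, -0.0458, 0.2293, -0.0003, -0.0006, 0.025]
[-0.0539, -0.0458, 0.2783, -0.0003, -0.0006, 0.025]
```

arm_command --pt "-0.011 -0.01 0.046 0 0 0.005" --pt "-0.022 -0.019 0.092 0 0 0.01" --pt "-0.033 -0.028 0.137 0 0 0.015" --pt "-0.044 -0.037 0.183 0 0 0.02" --pt "-0.054 -0.046 0.229 0 -0.001 0.025" --pt "-0.054 -0.046 0.229 0 -0.001 0.025" --pt "-0.054 -0.046 0.245 0 -0.001 0.025" --pt "-0.054 -0.046 0.26 0 -0.001 0.025" --pt "-0.054 -0.046 0.27 0 -0.001 0.025" --pt "-0.054 -0.046 0.278 0 -0.001 0.025" --pt "-0.054 -0.046 0.278 0 -0.001 0.025" --claw -0.3

```text
clock: 3.7
eef_pos: [0.4762, -0.1231, 0.0813]
tool_rot: [0.772, 0.636, -0.0, -0.0]
force: [0.0, 0.3, 0.1]
gripper_width: 0.0301
```

arm_command --pt "0 0 0 0 0 0" --pt "0 0 0 0 0 0" --pt "0 0 0 0 0 0" --pt "0 0 0 0 0 0" --pt "0 0 0 0 0 0" --pt "0 0 0 0 0 0" --claw -1 --newtons 60

```text
clock: 4.3
eef_pos: [0.4769, -0.1229, 0.0823]
tool_rot: [0.772, 0.636, 0.0, -0.0]
force: [-1.5, 1.6, 6.2]
gripper_width: 0.0081
```

```bash
python3 -c "
from h import *
s=env.sense();print(s['eef_pos'].round(4),s['qpos'].round(2),yaw(s),s['gripper_width'])"
```

```text
[ 0.4769 -0.1229  0.0823] [-0.46  0.2   0.69  2.06 -0.16  0.93  1.69] 1.3783467638942217 0.00813674783235821
```

arm_command --pt "0 0 -0.005 0 0 0" --pt "0 0 -0.01 0 0 0" --pt "0 0 -0.02 0 0 0" --pt "0 0 -0.03 0 0 0" --pt "0 0 -0.045 0 0 0" --pt "0 0 -0.06 0 0 0" --pt "0 0 -0.08 0 0 0" --pt "0 0 -0.09 0 0 0" --pt "0 0 -0.09 0 0 0"

```text
clock: 5.2
eef_pos: [0.4778, -0.123, 0.1739]
tool_rot: [0.772, 0.636, 0.002, 0.001]
force: [-0.3, -0.0, -1.0]
gripper_width: 0.0078
```

```bash
python3 -c "
from h import *
s=env.sense();print(s['eef_pos'].round(4),s['force'],s['gripper_width']);p,d,ci=snap('wrist','w3.png')
out(([*T(0,-97.9e-3+.022,0)[:2],.18],F+.0))
s=env.sense();print(R.from_quat(s['tool_rot']).as_matrix().round(3))
"
```

```text
[ 0.4778 -0.123   0.1739] [-0.2913447  -0.01149517 -0.96208776] 0.007783844952650635
[0.0448, -0.0006, -0.0072, 0.0016, -0.0011, 0.0015]
[[ 0.191  0.982  0.002]
 [ 0.982 -0.191  0.001]
 [ 0.001  0.002 -1.   ]]
```

View pics/w3.png

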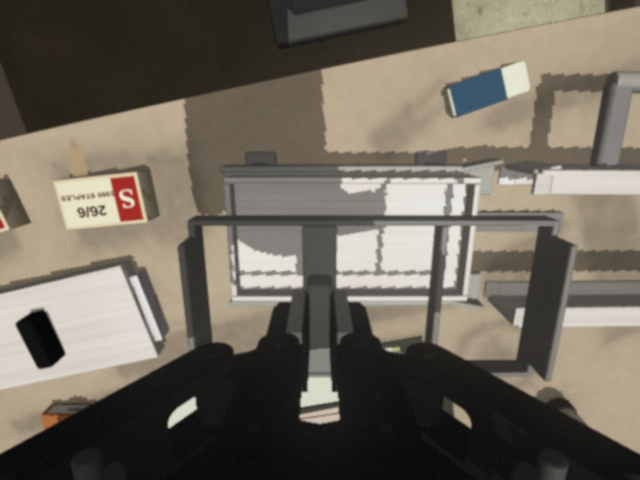

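The frame hangs level below the gripper and the loading tray stayed on the bed. Next is the half turn.

arm_command --pt "0.004 0 -0.01 0 0 0.135" --pt "0.008 0 -0.01 0 0 0.27" --pt "0.012 0 -0.01 0 0 0.405" --pt "0.016 0 -0.01 0 0 0.54" --pt "0.02 0 -0.01 0 0 0.675" --pt "0.024 0 -0.01 0 0 0.81" --pt "0.028 0 -0.01 0 0 0.945" --pt "0.032 0 -0.01 0 0 1.08" --pt "0.036 0 -0.01 0 0 1.215" --pt "0.04 0 -0.01 0 0 1.35" --pt "0.045 0 -0.01 0 0 1.485" --pt "0.045 0 -0.01 0 0 1.6"

```text
clock: 6.45
eef_pos: [0.4853, -0.0779, 0.1817]
tool_rot: [0.994, -0.113, 0.0, -0.0]
force: [0.2, -0.2, -1.0]
gripper_width: 0.0076
```

arm_command --pt "0 0 0 0 0 0.135" --pt "0 0 0 0 0 0.27" --pt "0 0 0 0 0 0.405" --pt "0 0 0 0 0 0.54" --pt "0 0 0 0 0 0.675" --pt "0 0 0 0 0 0.81" --pt "0 0 0 0 0 0.945" --pt "0 0 0 0 0 1.08" --pt "0 0 0 0 0 1.215" --pt "0 0 0 0 0 1.35" --pt "0 0 0 0 0 1.48" --pt "0 0 0 0 0 1.57"

```text
clock: 7.65
eef_pos: [0.4847, -0.0779, 0.1806]
tool_rot: [-0.621, 0.784, 0.001, -0.001]
force: [-0.5, -0.1, -1.0]
gripper_width: 0.0085
```

```bash
python3 -c "
from h import *
s=env.sense();print(s['eef_pos'].round(4),s['qpos'].round(2),yaw(s)-F+np.pi,s['gripper_width']);p,d,ci=snap('wrist','w4.png')
C=cloud(d,ci)
for lo,hi in ((.05,.058),(.06,.068),(.12,.135),(.142,.17),):
  print(lo,hi)
  for b in blobs(C,lo,hi,(.35,.6),(-.25,.1),100): print(b)
out(([*(np.array([.4805,-.1022])+.022*f),.184],F))
"
```

```text
[ 0.4847 -0.0779  0.1806] [-0.67  0.05  0.77  1.96 -0.04  1.15 -1.68] -0.03667832549769656 0.00845075438666412
0.05 0.058
([527.8, -105.5], [7.5, 180.7], 77.9, 55.9, np.int32(1843))
([521.5, -110.5], [0.5, 158.5], 79.0, 54.2, np.int32(318))
([504.2, -107.3], [24.8, 154.2], 79.1, 50.5, np.int32(4374))
([477.1, -43.0], [40.1, 49.8], -13.9, 50.6, np.int32(2485))
([460.3, -119.6], [46.6, 67.1], 77.4, 50.6, np.int32(3529))
([450.5, -167.4], [15.1, 44.3], -11.5, 50.8, np.int32(840))
([420.4, -165.0], [4.1, 23.1], 82.2, 56.1, np.int32(111))
([430.4, -115.8], [3.8, 57.1], 79.2, 56.0, np.int32(289))
([466.7, 64.1], [1.8, 72.3], 78.5, 54.0, np.int32(436))
([447.9, -18.9], [4.9, 40.6], 85.9, 55.8, np.int32(272))
0.06 0.068
([509.5, -108.3], [27.9, 161.2], 77.8, 63.0, np.int32(2126))
([478.4, -37.5], [34.5, 55.7], -10.7, 63.0, np.int32(790))
([449.4, -167.8], [21.2, 49.3], -11.9, 62.8, np.int32(637))
([437.2, -116.0], [4.9, 57.0], 78.8, 62.9, np.int32(535))
([466.6, 63.6], [2.0, 73.9], 78.5, 61.9, np.int32(223))
([433.9, 57.6], [2.6, 31.6], -10.9, 65.8, np.int32(157))
([422.8, 87.7], [2.8, 25.0], 76.5, 66.2, np.int32(155))
0.12 0.135
0.142 0.17
([594.6, -104.2], [9.9, 74.4], 88.4, 149.4, np.int32(3817))
([481.0, -99.7], [73.4, 150.5], 76.4, 158.9, np.int32(14455))
([457.8, -71.8], [9.5, 16.0], -12.7, 159.4, np.int32(617))
[0.0027, -0.0007, -0.0034, 0.0016, -0.0001, -0.0409]
```

View pics/w4.png

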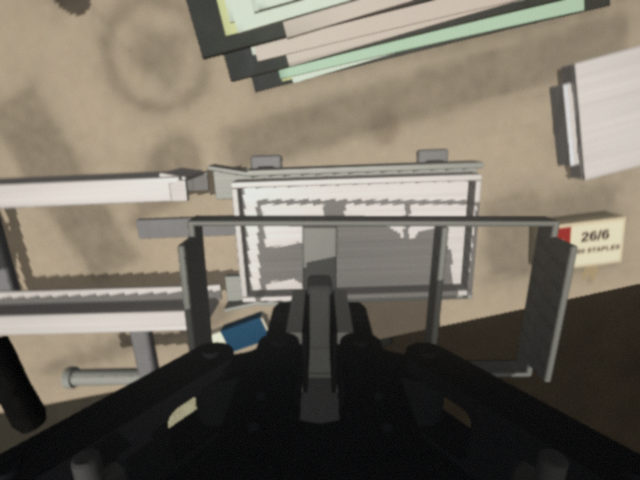

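```bash
python3 -c "
from h import *
out(([.48325,-.08024,.108],np.deg2rad(79.3)))
"
```

```text
[0.0026, 0.0007, 0.0726, 0.0016, -0.0001, -0.0478]
```

arm_command --pt "0.003 0.001 0.02 0.002 0 -0.048" --pt "0.003 0.001 0.045 0.002 0 -0.048" --pt "0.003 0.001 0.065 0.002 0 -0.048" --pt "0.003 0.001 0.073 0.002 0 -0.048" --pt "0.003 0.001 0.073 0.002 0 -0.048" --pt "0.003 0.001 0.073 0.002 0 -0.048"

```text
clock: 8.3
eef_pos: [0.4832, -0.0807, 0.1081]
tool_rot: [-0.638, 0.77, -0.0, 0.0]
force: [-0.2, 0.7, -0.7]
gripper_width: 0.0079
```

```bash
python3 -c "
from h import *
s=env.sense();print(s['eef_pos'].round(4),np.rad2deg(yaw(s)));p,d,ci=snap('wrist','w5.png')
C=cloud(d,ci)
for lo,hi in ((.06,.066),(.078,.09),(.092,.1)):
  print(lo,hi)
  for b in blobs(C,lo,hi,(.35,.6),(-.25,.1),100): print(b)
out(([.48325,-.08024,.084],np.deg2rad(79.3)))
"
```

```text
[ 0.4832 -0.0807  0.1081] -100.67078410788541
0.06 0.066
([549.9, -5.9], [2.7, 15.3], 57.7, 63.4, np.int32(126))
([557.0, 35.4], [0.4, 40.5], 78.9, 63.2, np.int32(103))
([517.3, -109.8], [9.8, 161.1], 79.3, 63.0, np.int32(3524))
([501.1, -28.7], [1.0, 42.3], -11.3, 61.3, np.int32(150))
([455.2, -175.0], [33.2, 75.4], -35.8, 62.7, np.int32(1901))
([463.8, 50.0], [2.6, 91.2], 78.7, 63.0, np.int32(1088))
0.078 0.09
([547.1, 13.9], [16.3, 54.3], 78.9, 87.6, np.int32(4749))
([480.1, -102.5], [73.9, 150.3], 79.3, 86.1, np.int32(11014))
([456.0, -75.9], [9.5, 16.4], -11.0, 86.8, np.int32(616))
([465.3, 38.7], [15.7, 71.9], 80.5, 87.6, np.int32(3667))
0.092 0.1
([500.8, -32.0], [3.9, 45.9], -10.8, 97.8, np.int32(1166))
([466.7, -174.6], [4.7, 59.8], -10.5, 97.3, np.int32(2346))
([484.8, -84.0], [20.3, 28.1], 5.8, 99.3, np.int32(1111))
[-0.0003, 0.0003, 0.0244, -0.0015, 0.0001, 0.0005]
```

arm_command --pt "0 0 0.004 -0.001 0 0.003" --pt "0 0 0.008 -0.001 0 0.003" --pt "0 0 0.012 -0.001 0 0.003" --pt "0 0 0.016 -0.001 0 0.003" --pt "0 0 0.02 -0.001 0 0.003" --pt "0 0 0.024 -0.001 0 0.003" --pt "0 0 0.026 -0.001 0 0.003" --pt "0 0 0.026 -0.001 0 0.003"

```text
clock: 9.15
eef_pos: [0.4835, -0.0807, 0.0823]
tool_rot: [-0.637, 0.771, -0.0, 0.0]
force: [0.3, 0.3, -0.9]
gripper_width: 0.0079
```

arm_command --pt "0 0 0 0 0 0" --pt "0 0 0 0 0 0" --pt "0 0 -0.005 0 0 0" --pt "0 0 -0.03 0 0 0" --pt "0 0 -0.08 0 0 0" --pt "0 0 -0.12 0 0 0" --pt "0 0 -0.16 0 0 0" --pt "0 0 -0.2 0 0 0" --pt "0 0 -0.22 0 0 0" --pt "0 0 -0.22 0 0 0" --claw -0.4

```text
clock: 10.15
eef_pos: [0.4848, -0.0811, 0.3057]
tool_rot: [-0.637, 0.771, -0.001, 0.003]
force: [0.5, 1.0, -0.9]
gripper_width: 0.0255
```

```bash
python3 -c "
from h import *
s=env.sense();print(s['eef_pos'].round(4),s['qpos'].round(2));p,d,ci=snap('wrist','w6.png')
C=cloud(d,ci)
for lo,hi in ((.047,.054),(.0595,.0618),(.0618,.066),(.069,.08)):
  print(lo,hi)
  for b in blobs(C,lo,hi,(.4,.56),(-.25,-.01),100): print(b)
for b in blobs(C,.017,.03,(.37,.47),(-.5,-.2),100): print(b)
p,d,ci=snap('top','top1.png');C=cloud(d,ci)
for b in blobs(C,.017,.03,(.37,.5),(-.45,-.2)): print(b)
for b in blobs(C,.018,.026,(.45,.6),(-.5,-.2),100): print('traytop',b)
for b in blobs(C,.035,.047,(.45,.6),(-.45,-.25),20): print('bar',b)
E=0
"
```

```text
[ 0.4848 -0.0811  0.3057] [-0.71 -0.07  0.76  1.78  0.05  1.41 -1.72]
0.047 0.054
([531.6, -93.9], [0.2, 100.9], 79.1, 51.9, np.int32(104))
([516.2, -141.9], [1.9, 93.5], 79.2, 50.4, np.int32(109))
([489.2, -52.8], [42.9, 67.8], -10.6, 50.2, np.int32(2803))
([478.4, -108.7], [42.3, 67.8], -10.8, 50.2, np.int32(2770))
([469.9, -153.4], [41.0, 67.9], -10.3, 50.1, np.int32(2662))
0.0595 0.0618
([486.3, -72.8], [66.2, 71.7], -10.9, 60.9, np.int32(675))
([471.8, -145.8], [55.0, 76.4], -6.9, 60.8, np.int32(313))
0.0618 0.066
([480.7, -102.3], [84.4, 160.1], 78.7, 63.1, np.int32(1736))
0.069 0.08
([494.3, -30.6], [3.4, 59.3], -10.9, 73.8, np.int32(229))
([466.8, -173.9], [3.7, 59.5], -11.0, 73.5, np.int32(256))
([484.6, -81.2], [9.7, 28.1], -10.8, 73.9, np.int32(315))
([416.4, -386.8], [38.9, 66.1], -86.0, 23.8, np.int32(2078))
([425.7, -277.5], [38.9, 65.3], 84.3, 23.9, np.int32(2055))
([489.7, -388.4], [19.7, 107.3], 89.6, 22.8, np.int32(234))
([416.7, -386.7], [37.8, 64.0], -85.4, 23.7, np.int32(302))
traytop ([523.8, -389.1], [84.7, 111.3], -88.3, 22.4, np.int32(817))
bar ([522.9, -358.1], [12.1, 43.0], 4.1, 41.5, np.int32(65))
```

```bash
python3 -c "
from h import *
for fn,z in (('w1.npz',.2695),('w4.npz',.1806),('w6.npz',.3057),('w2.npz',.3597)):
  p,d,ci=load(fn);C=cloud(d,ci)
  m=(p.max(2)<75)&(d>0)&(d<.35)&(C[...,2]>z-.03)
  q=C[m][:,2]; print(fn,(z-np.percentile(q,[0.1,.5,1,2,5]))*1000)
"
python3 -c "
from h import *
h=np.deg2rad(84.5-180)
out(([.4259,-.2776,.12],h),([.4259,-.2776,.03],h))"
```

```text
w1.npz [  2.42892315  -0.53029356  -2.75822491  -6.48646984 -15.48330861]
w4.npz [29.77837955 29.02640246 28.26569426 26.8714384  23.06035503]
w6.npz [ 12.87598803   8.06067271   4.35593819  -1.61493961 -17.12277254]
w2.npz [  2.28371058  -0.52469264  -2.81354661  -6.39250058 -15.4114296 ]
[0.2042, 0.0195, 0.1822, -0.0007, 0.0005, -0.0935]
[0.2043, 0.0196, 0.2722, -0.0007, 0.0005, -0.0935]
```

arm_command --pt "0.045 0.004 0 0 0 -0.02" --pt "0.09 0.009 0.01 0 0 -0.04" --pt "0.135 0.013 0.04 0 0 -0.06" --pt "0.175 0.017 0.07 0 0 -0.08" --pt "0.204 0.02 0.11 -0.001 0.001 -0.094" --pt "0.204 0.02 0.155 -0.001 0.001 -0.094" --pt "0.204 0.02 0.2 -0.001 0.001 -0.094" --pt "0.204 0.02 0.24 -0.001 0.001 -0.094" --pt "0.204 0.02 0.265 -0.001 0.001 -0.094" --pt "0.204 0.02 0.278 -0.001 0.001 -0.094" --pt "0.204 0.02 0.278 -0.001 0.001 -0.094" --claw 1

```text
clock: 11.35
eef_pos: [0.4238, -0.2769, 0.0225]
tool_rot: [-0.672, 0.74, 0.001, -0.002]
force: [-0.0, -1.1, 0.9]
gripper_width: 0.0854
```

arm_command --pt "0 0 0 0 0 0" --pt "0 0 0 0 0 0" --pt "0 0 0 0 0 0" --pt "0 0 0 0 0 0" --pt "0 0 0 0 0 0" --claw 0.2 --newtons 30

```text
clock: 11.85
eef_pos: [0.4245, -0.2772, 0.0237]
tool_rot: [-0.672, 0.74, 0.001, -0.001]
force: [-2.1, 0.9, 7.7]
gripper_width: 0.0634
```

arm_command --pt "0 0 -0.01 0 0 0" --pt "0 0 -0.03 0 0 0" --pt "0 0 -0.06 0 0 0" --pt "0 0 -0.1 0 0 0" --pt "0 0 -0.13 0 0 0" --pt "0 0 -0.13 0 0 0"

```text
clock: 12.45
eef_pos: [0.4268, -0.2785, 0.1579]
tool_rot: [-0.672, 0.74, -0.002, 0.001]
force: [-1.3, -1.2, -0.7]
gripper_width: 0.0631
```

```bash
python3 -c "
from h import *
p,d,ci=snap('wrist','w7.png')
B=np.array([.4806,-.1023]);h=np.deg2rad(-11.1);b=B+.050*f;b2=B-.006*f
out(([*b,.15],h),([*b,.10],h),([*b,.0745],h))"
```

```text
[-0.2295, -0.0423, 0.0061, -0.0023, -0.0015, -1.4728]
[-0.2294, -0.0422, 0.0561, -0.0023, -0.0015, -1.4728]
[-0.2294, -0.0421, 0.0816, -0.0023, -0.0015, -1.4728]
```

View pics/w7.png

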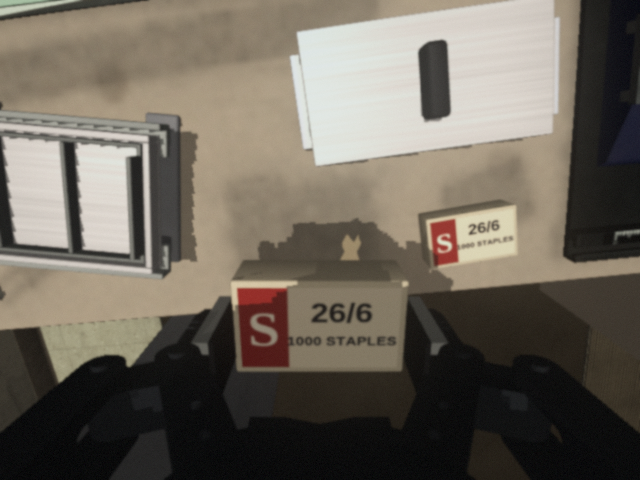

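```bash
python3 -c "
from h import *
p,d,ci=load('w7.npz');C=cloud(d,ci)
for b in blobs(C,.14,.18,(.38,.48),(-.32,-.23),100): print(b)
print('top',np.median(C[290:360,290:390,2]))
for r in (330,350):
  print([(c,round(C[r,c,2],4)) for c in range(406,450,4)],[(c,round(C[r,c,2],4)) for c in range(196,236,4)])
s=env.sense();print(s['eef_pos'],np.rad2deg(yaw(s)))
"
```

```text
([428.9, -276.4], [38.8, 86.5], 84.4, 158.4, np.int32(22090))
top 0.1584844466561037
[(406, np.float64(0.1616)), (410, np.float64(0.1669)), (414, np.float64(0.1711)), (418, np.float64(0.1763)), (422, np.float64(0.1761)), (426, np.float64(0.1766)), (430, np.float64(0.1777)), (434, np.float64(0.1773)), (438, np.float64(0.1771)), (442, np.float64(0.1707)), (446, np.float64(0.1692))] [(196, np.float64(0.1708)), (200, np.float64(0.1776)), (204, np.float64(0.1779)), (208, np.float64(0.1776)), (212, np.float64(0.1773)), (216, np.float64(0.1768)), (220, np.float64(0.1761)), (224, np.float64(0.1706)), (228, np.float64(0.167)), (232, np.float64(0.1613))]
[(406, np.float64(0.1625)), (410, np.float64(0.1679)), (414, np.float64(0.1735)), (418, np.float64(0.1767)), (422, np.float64(0.1819)), (426, np.float64(0.1844)), (430, np.float64(0.1839)), (434, np.float64(0.1853)), (438, np.float64(0.1849)), (442, np.float64(0.1905)), (446, np.float64(0.1906))] [(196, np.float64(0.1905)), (200, np.float64(0.1845)), (204, np.float64(0.185)), (208, np.float64(0.1841)), (212, np.float64(0.1846)), (216, np.float64(0.1822)), (220, np.float64(0.1776)), (224, np.float64(0.1722)), (228, np.float64(0.1671)), (232, np.float64(0.1623))]
[ 0.42615708 -0.27759113  0.15594681] -95.4863162435738
```

arm_command --pt "-0.02 -0.004 0 0 0 -0.135" --pt "-0.04 -0.008 0 0 0 -0.27" --pt "-0.06 -0.012 0 0 0 -0.405" --pt "-0.085 -0.016 0.002 0 0 -0.54" --pt "-0.11 -0.02 0.003 0 0 -0.675" --pt "-0.135 -0.025 0.004 -0.001 0 -0.81" --pt "-0.16 -0.03 0.005 -0.001 0 -0.945" --pt "-0.185 -0.034 0.006 -0.002 -0.001 -1.08" --pt "-0.21 -0.038 0.006 -0.002 -0.001 -1.215" --pt "-0.2295 -0.042 0.006 -0.002 -0.0015 -1.35" --pt "-0.2295 -0.042 0.006 -0.002 -0.0015 -1.473" --pt "-0.2295 -0.042 0.03 -0.002 -0.0015 -1.473"

```text
clock: 13.7
eef_pos: [0.4914, -0.0522, 0.1271]
tool_rot: [0.996, -0.094, 0.002, -0.001]
force: [-0.2, 0.1, -0.8]
gripper_width: 0.0628
```

arm_command --pt "0 0 0.02 0 0 0" --pt "0 0 0.02 0 0 0" --pt "0 0 0.02 0 0 0"

```text
clock: 14.0
eef_pos: [0.4908, -0.0525, 0.1069]
tool_rot: [0.996, -0.094, 0.001, -0.0]
force: [-0.2, -1.0, -0.4]
gripper_width: 0.0632
```

```bash
cat >> h.py <<'E'
def held(zhi,xr,yr):
    """centre/heading of the box held, from bright label pixels above height"""
    s=env.sense();p,d,ci=snap('wrist','held.png');C=cloud(d,ci)
    m=(C[...,2]>zhi-.006)&(C[...,2]<zhi+.004)&(p.max(2)>70)
    m=cv2.morphologyEx(m.astype(np.uint8),cv2.MORPH_OPEN,np.ones((5,5)))
    n,l,st,_=cv2.connectedComponentsWithStats(m); i=1+np.argmax(st[1:,4]); P=C[l==i]
    r=cv2.minAreaRect((P[:,:2]*1000).astype(np.float32)); w,h=r[1];a=r[2]+(0 if w>h else 90)
    print('held',r,'heading',(a+90)%180-90,'top',np.median(P[:,2])); print('tcp',s['eef_pos'].round(4),np.rad2deg(yaw(s)))
    M=R.from_quat(s['tool_rot']).as_matrix(); print('centre off e,f mm', (np.array(r[0])-s['eef_pos'][:2]*1000)@np.c_[e,f])
E
python3 -c "
from h import *
z=env.sense()['eef_pos'][2]
held(z+.002,0,0)
B=np.array([.4806,-.1023]);h=np.deg2rad(-11.1);b=B+.050*f
out(([*b,.0745],h))"
```

```text
held ((491.5276794433594, -50.97142028808594), (39.00644302368164, 65.19091796875), 79.71858978271484) heading -10.281410217285156 top 0.10736636444911576
tcp [ 0.4908 -0.0525  0.1069] -10.774263375835114
centre off e,f mm [0.40095953 1.62651745]
[-0.0011, 0.001, 0.033, -0.0014, -0.0028, 0.0058]
```

```bash
python3 -c "
from h import *
out(([.4895,-.0547,.0745],np.deg2rad(-11.6)))"
```

```text
[-0.0015, 0.0026, 0.033, -0.0014, -0.0028, 0.0146]
```

arm_command --pt "-0.0015 0.0026 0.004 -0.001 -0.003 0.0146" --pt "-0.0015 0.0026 0.012 -0.001 -0.003 0.0146" --pt "-0.0015 0.0026 0.018 -0.001 -0.003 0.0146" --pt "-0.0015 0.0026 0.023 -0.001 -0.003 0.0146" --pt "-0.0015 0.0026 0.028 -0.001 -0.003 0.0146" --pt "-0.0015 0.0026 0.032 -0.001 -0.003 0.0146" --pt "-0.0015 0.0026 0.032 -0.001 -0.003 0.0146"

```text
clock: 14.75
eef_pos: [0.4892, -0.0547, 0.0749]
tool_rot: [0.995, -0.101, -0.001, -0.0]
force: [-0.4, -0.2, -1.8]
gripper_width: 0.0632
```

arm_command --pt "0 0 0 0 0 0" --pt "0 0 0 0 0 0" --pt "0 0 -0.005 0 0 0" --pt "0 0 -0.03 0 0 0" --pt "0 0 -0.07 0 0 0" --pt "0 0 -0.12 0 0 0" --pt "0 0 -0.16 0 0 0" --pt "0 0 -0.2 0 0 0" --pt "0 0 -0.2 0 0 0" --claw 1

```text
clock: 15.65
eef_pos: [0.4918, -0.0552, 0.2805]
tool_rot: [0.995, -0.101, 0.004, -0.002]
force: [0.5, -0.7, -0.9]
gripper_width: 0.0857
```

```bash
python3 -c "
from h import *
p,d,ci=snap('wrist','w8.png');C=cloud(d,ci)
for b in blobs(C,.068,.08,(.42,.56),(-.25,.0),100): print(b)
p,d,ci=snap('top','top2.png');C=cloud(d,ci)
for b in blobs(C,.017,.03,(.37,.5),(-.45,.45)): print(b)
out(([.4166,-.3867,.15],np.deg2rad(-85.7)),([.4166,-.3867,.024],np.deg2rad(-85.7)))"
```

```text
([494.7, -30.1], [3.0, 58.7], -11.5, 73.8, np.int32(283))
([490.2, -53.2], [37.8, 64.1], -11.8, 74.2, np.int32(3004))
([485.0, -80.8], [10.3, 26.6], -11.8, 73.7, np.int32(346))
([466.9, -174.6], [4.1, 59.6], -10.8, 72.8, np.int32(329))
([477.8, 329.0], [44.3, 242.0], 90.0, 24.3, np.int32(1252))
([489.2, -362.0], [22.4, 165.1], -89.6, 22.4, np.int32(383))
([426.0, 345.5], [36.9, 63.8], -89.4, 23.7, np.int32(308))
([416.9, -387.8], [37.8, 65.5], -85.6, 23.9, np.int32(302))
[-0.0051, 0.34, 0.1254, -0.0019, 0.0001, 1.2932]
[-0.0052, 0.3402, 0.2514, -0.0019, 0.0001, 1.2932]
```

Box 1 sits at the centre of bay 1, top at 74 mm, so it is fully down. The next box is unmoved at (0.417, -0.387).

arm_command --pt "-0.001 0.03 0 0 0 0.13" --pt "-0.001 0.07 0 0 0 0.26" --pt "-0.002 0.11 0 0 0 0.39" --pt "-0.002 0.15 0.01 0 0 0.52" --pt "-0.003 0.19 0.02 0 0 0.65" --pt "-0.003 0.23 0.04 -0.001 0 0.78" --pt "-0.004 0.27 0.06 -0.001 0 0.91" --pt "-0.005 0.31 0.08 -0.002 0 1.04" --pt "-0.005 0.34 0.1 -0.002 0 1.17" --pt "-0.005 0.34 0.125 -0.002 0 1.293" --pt "-0.005 0.34 0.16 -0.002 0 1.293" --pt "-0.005 0.34 0.16 -0.002 0 1.293"

```text
clock: 16.95
eef_pos: [0.4137, -0.3847, 0.1107]
tool_rot: [0.733, -0.68, -0.004, 0.001]
force: [-0.1, 1.0, -0.5]
gripper_width: 0.0854
```

```bash
python3 -c "
from h import *
s=env.sense();print(s['eef_pos'],s['qpos'].round(2))
p,d,ci=snap('wrist','w9.png');C=cloud(d,ci)
for b in blobs(C,.017,.03,(.36,.46),(-.44,-.34),100): print(b)
out(([.4166,-.3870,.0235],np.deg2rad(-85.7)))"
```

```text
[ 0.41374663 -0.38472236  0.11066994] [-0.17  0.46  1.05  1.87 -0.44  1.09 -0.44]
([416.4, -387.9], [38.3, 64.1], -85.5, 24.2, np.int32(6877))
[0.0016, -0.0022, 0.0898, 0.0052, 0.0024, -0.0004]
```

arm_command --pt "0.0024 -0.002 0.03 0.005 0.002 0" --pt "0.0024 -0.002 0.06 0.005 0.002 0" --pt "0.0024 -0.002 0.08 0.005 0.002 0" --pt "0.0024 -0.002 0.0895 0.005 0.002 0" --pt "0.0024 -0.002 0.0895 0.005 0.002 0" --pt "0.0024 -0.002 0.0895 0.005 0.002 0"

```text
clock: 17.6
eef_pos: [0.4171, -0.3884, 0.0252]
tool_rot: [0.733, -0.68, 0.001, -0.0]
force: [-0.4, -0.4, 0.4]
gripper_width: 0.0857
```

arm_command --pt "0 0 0 0 0 0" --pt "0 0 0 0 0 0" --pt "0 0 0 0 0 0" --pt "0 0 0 0 0 0" --pt "0 0 0 0 0 0" --claw 0.2

```text
clock: 18.1
eef_pos: [0.418, -0.3889, 0.0268]
tool_rot: [0.733, -0.68, 0.002, -0.001]
force: [-1.8, 2.3, 9.6]
gripper_width: 0.063
```

arm_command --pt "0 0 -0.01 0 0 0" --pt "0 0 -0.03 0 0 0" --pt "0 0 -0.06 0 0 0" --pt "0 0 -0.1 0 0 0" --pt "0 0 -0.13 0 0 0" --pt "0 0 -0.13 0 0 0"

```text
clock: 18.7
eef_pos: [0.4188, -0.3908, 0.1615]
tool_rot: [0.733, -0.68, 0.005, -0.001]
force: [0.4, 0.0, -0.9]
gripper_width: 0.0629
```

```bash
python3 -c "
from h import *
B=np.array([.4806,-.1023]);h=np.deg2rad(-11.1);b=B-.051*f;print(b)
out(([*b,.15],h))"
```

```text
[ 0.47078138 -0.15234593]
[-0.2339, -0.0695, 0.0109, -0.0041, -0.0101, -1.3026]
```

arm_command --pt "-0.02 -0.006 0 0 -0.001 -0.13" --pt "-0.045 -0.012 0 0 -0.002 -0.26" --pt "-0.07 -0.02 0 0 -0.003 -0.39" --pt "-0.095 -0.027 0 -0.001 -0.004 -0.52" --pt "-0.12 -0.035 0.002 -0.002 -0.005 -0.65" --pt "-0.145 -0.042 0.004 -0.002 -0.006 -0.78" --pt "-0.17 -0.05 0.006 -0.003 -0.007 -0.91" --pt "-0.195 -0.058 0.01 -0.003 -0.008 -1.04" --pt "-0.22 -0.065 0.01 -0.004 -0.01 -1.17" --pt "-0.234 -0.07 0.01 -0.004 -0.01 -1.303" --pt "-0.234 -0.07 0.05 -0.004 -0.01 -1.303" --pt "-0.234 -0.07 0.05 -0.004 -0.01 -1.303"

```text
clock: 19.9
eef_pos: [0.469, -0.1512, 0.1077]
tool_rot: [0.995, -0.096, -0.003, 0.0]
force: [-1.0, 0.3, -1.4]
gripper_width: 0.0632
```

```bash
cat >> h.py <<'E'
def insert(y):
    z=env.sense()['eef_pos'][2]; s=env.sense()
    p,d,ci=snap('wrist','held.png');C=cloud(d,ci)
    m=(C[...,2]>z-.006)&(C[...,2]<z+.006)&(p.max(2)>70)
    m=cv2.morphologyEx(m.astype(np.uint8),cv2.MORPH_OPEN,np.ones((5,5)))
    n,l,st,_=cv2.connectedComponentsWithStats(m); P=C[l==1+np.argmax(st[1:,4])]
    r=cv2.minAreaRect((P[:,:2]*1000).astype(np.float32)); w,h=r[1];a=(r[2]+(0 if w>h else 90)+90)%180-90
    print('held',r,a,'top-tcp',np.median(P[:,2])-s['eef_pos'][2])
    off=np.array(r[0])/1000-s['eef_pos'][:2]; ya=np.rad2deg(yaw(s)); ya=(ya+90)%180-90
    b=np.array([.4806,-.1023])+y*f
    tz=.075-(np.median(P[:,2])-s['eef_pos'][2])
    print('tcp',s['eef_pos'].round(4),ya,'to',b-off,tz)
    out(([*(b-off),tz],np.deg2rad(ya-11.1-a)))
E
python3 -c "
from h import *
insert(-.051)"
```

```text
held ((468.8803405761719, -153.33663940429688), (38.95347213745117, 64.32181549072266), 78.74467468261719) -11.255325317382812 top-tcp -0.002672315824351748
tcp [ 0.469  -0.1512  0.1077] -11.01849536213767 to [ 0.47089129 -0.15022017] 0.07767231582435175
[0.0009, -0.0024, 0.032, 0.0014, 0.0044, -0.0047]
```

arm_command --pt "0.001 -0.0024 0.004 0.001 0.004 -0.005" --pt "0.001 -0.0024 0.012 0.001 0.004 -0.005" --pt "0.001 -0.0024 0.018 0.001 0.004 -0.005" --pt "0.001 -0.0024 0.023 0.001 0.004 -0.005" --pt "0.001 -0.0024 0.028 0.001 0.004 -0.005" --pt "0.001 -0.0024 0.031 0.001 0.004 -0.005" --pt "0.001 -0.0024 0.031 0.001 0.004 -0.005"

```text
clock: 20.65
eef_pos: [0.4708, -0.1502, 0.0782]
tool_rot: [0.996, -0.095, -0.001, 0.0]
force: [-0.8, -0.0, -0.8]
gripper_width: 0.0632
```

arm_command --pt "0 0 0 0 0 0" --pt "0 0 0 0 0 0" --pt "0 0 -0.005 0 0 0" --pt "0 0 -0.03 0 0 0" --pt "0 0 -0.07 0 0 0" --pt "0 0 -0.12 0 0 0" --pt "0 0 -0.16 0 0 0" --pt "0 0 -0.2 0 0 0" --pt "0 0 -0.2 0 0 0" --claw 1

```text
clock: 21.55
eef_pos: [0.4732, -0.1511, 0.2836]
tool_rot: [0.995, -0.095, 0.004, -0.001]
force: [0.3, -0.4, -0.0]
gripper_width: 0.0856
```

```bash
python3 -c "
from h import *
p,d,ci=snap('wrist','w10.png');C=cloud(d,ci)
for b in blobs(C,.068,.08,(.42,.56),(-.25,.0),100): print(b)
p,d,ci=snap('top','top3.png');C=cloud(d,ci)
for b in blobs(C,.017,.03,(.3,.44),(-.45,.45)): print(b)
print(env.sense()['qpos'].round(2))
out(([.4255,.3455,.15],np.deg2rad(91)),([.4255,.3455,.15],np.deg2rad(-11)))"
```

```text
([494.2, -30.7], [3.1, 58.9], -10.7, 73.9, np.int32(363))
([490.2, -53.5], [37.7, 64.3], -11.7, 74.2, np.int32(3639))
([485.1, -80.9], [9.1, 27.4], -10.9, 73.9, np.int32(389))
([470.6, -155.2], [43.9, 64.1], -11.2, 74.2, np.int32(3277))
([423.2, 345.5], [31.2, 63.6], -89.2, 23.7, np.int32(259))
[-0.65 -0.05  0.86  1.82  0.04  1.35  0.01]
[-0.1386, -0.4782, 0.1293, -0.0012, -0.0005, 1.3639]
[-0.1386, -0.4782, 0.1293, -0.0006, -0.001, 0.0025]
```

arm_command --pt "-0.012 -0.04 0 0 0 -0.14" --pt "-0.024 -0.08 0 0 0 -0.28" --pt "-0.036 -0.12 0 0 0 -0.42" --pt "-0.048 -0.165 0 0 0 -0.56" --pt "-0.06 -0.21 0 0 0 -0.7" --pt "-0.073 -0.255 0 0 0 -0.84" --pt "-0.086 -0.3 0 0 0 -0.98" --pt "-0.099 -0.345 0.01 0 0 -1.12" --pt "-0.112 -0.39 0.03 0 0 -1.26" --pt "-0.125 -0.435 0.06 0 0 -1.4" --pt "-0.139 -0.478 0.1 0 0 -1.54" --pt "-0.139 -0.478 0.13 0 0 -1.68"

```text
clock: 22.85
eef_pos: [0.4233, 0.3494, 0.1471]
tool_rot: [0.731, 0.682, 0.001, -0.0]
force: [0.6, 0.2, 0.6]
gripper_width: 0.0851
```

```bash
python3 -c "
from h import *
s=env.sense();print(s['eef_pos'],s['qpos'].round(2),np.rad2deg(yaw(s)))
p,d,ci=snap('wrist','w11.png');C=cloud(d,ci)
for b in blobs(C,.017,.03,(.36,.455),(.28,.41),100): print(b)
out(([.4258,.3457,.08],np.deg2rad(91)),([.4258,.3457,.0225],np.deg2rad(91)))"
```

```text
[0.42326847 0.34943807 0.14708847] [-1.11  0.21  0.39  1.86 -0.09  1.09  0.81] 85.98966029001446
([426.0, 345.7], [38.6, 64.1], -88.7, 24.3, np.int32(5115))
[-0.0006, 0.006, 0.0596, -0.0056, 0.0068, -0.0775]
[-0.0002, 0.0063, 0.1171, -0.0056, 0.0068, -0.0775]
```

arm_command --pt "0 0.006 0.02 -0.005 0.006 -0.077" --pt "0 0.006 0.05 -0.005 0.006 -0.077" --pt "0 0.006 0.08 -0.005 0.006 -0.077" --pt "0 0.006 0.1 -0.005 0.006 -0.077" --pt "0 0.006 0.115 -0.005 0.006 -0.077" --pt "0 0.006 0.117 -0.005 0.006 -0.077" --pt "0 0.006 0.117 -0.005 0.006 -0.077"

```text
clock: 23.6
eef_pos: [0.4256, 0.3456, 0.0227]
tool_rot: [0.701, 0.713, -0.001, 0.0]
force: [-0.1, -0.4, -0.2]
gripper_width: 0.0856
```

arm_command --pt "0 0 0 0 0 0" --pt "0 0 0 0 0 0" --pt "0 0 0 0 0 0" --pt "0 0 0 0 0 0" --pt "0 0 0 0 0 0" --claw 0.2

```text
clock: 24.1
eef_pos: [0.4263, 0.346, 0.0241]
tool_rot: [0.702, 0.713, 0.0, 0.0]
force: [-1.6, -1.7, 6.9]
gripper_width: 0.0634
```

arm_command --pt "0 0 -0.01 0 0 0" --pt "0 0 -0.03 0 0 0" --pt "0 0 -0.06 0 0 0" --pt "0 0 -0.1 0 0 0" --pt "0 0 -0.15 0 0 0" --pt "0 0 -0.15 0 0 0"

```text
clock: 24.7
eef_pos: [0.4291, 0.3482, 0.1818]
tool_rot: [0.702, 0.712, 0.006, -0.0]
force: [0.5, 1.2, -1.1]
gripper_width: 0.063
```

```bash
python3 -c "
from h import *
B=np.array([.4806,-.1023]);h=np.deg2rad(-11.1);b=B-.006*f;print(b)
s=env.sense();print(s['qpos'].round(2))
out(([*b,.16],h),([*b,.11],h))"
```

```text
[ 0.47944487 -0.10818776]
[-1.11  0.18  0.39  1.82 -0.07  1.15  0.89]
[-0.4573, 0.0432, 0.0182, 0.0127, -0.0019, -1.3619]
[-0.4577, 0.0428, 0.0682, 0.0127, -0.0019, -1.3619]
```

arm_command --pt "-0.04 0.004 0 0 0 0.15" --pt "-0.08 0.008 0 0 0 0.3" --pt "-0.12 0.012 0 0 0 0.45" --pt "-0.165 0.016 0 0 0 0.6" --pt "-0.21 0.02 0 0 0 0.75" --pt "-0.25 0.024 0 0 0 0.9" --pt "-0.295 0.028 0 0 0 1.05" --pt "-0.335 0.032 0 0 0 1.2" --pt "-0.375 0.036 0 0 0 1.35" --pt "-0.415 0.04 0.005 0 0 1.5" --pt "-0.457 0.043 0.018 0 0 1.65" --pt "-0.457 0.043 0.03 0 0 1.78"

```text
clock: 25.9
eef_pos: [0.4792, -0.1139, 0.1488]
tool_rot: [0.995, -0.104, 0.005, -0.004]
force: [-0.3, 0.6, -0.9]
gripper_width: 0.0628
```

```bash
python3 -c "
from h import *
B=np.array([.4806,-.1023]);h=np.deg2rad(-11.1);b=B-.006*f
s=env.sense();print(s['qpos'].round(2))
out(([*b,.11],h))"
```

```text
[-0.67  0.1   0.88  2.   -0.1   1.07  0.04]
[-0.0012, -0.0053, 0.0388, -0.0092, -0.0086, -0.014]
```

arm_command --pt "-0.001 -0.005 0.015 -0.009 -0.008 -0.014" --pt "-0.001 -0.005 0.03 -0.009 -0.008 -0.014" --pt "-0.001 -0.005 0.039 -0.009 -0.008 -0.014" --pt "-0.001 -0.005 0.039 -0.009 -0.008 -0.014" --pt "-0.001 -0.005 0.039 -0.009 -0.008 -0.014"

```text
clock: 26.4
eef_pos: [0.4798, -0.1086, 0.1103]
tool_rot: [0.995, -0.097, 0.0, -0.0]
force: [-0.6, -0.3, -1.4]
gripper_width: 0.0631
```

```bash
python3 -c "
from h import *
insert(-.006)"
```

```text
held ((480.3287353515625, -108.24091339111328), (39.140804290771484, 65.9008560180664), 79.36830139160156) -10.631698608398438 top-tcp 5.6430133843016206e-05
tcp [ 0.4798 -0.1086  0.1103] -11.107801543911549 to [ 0.47887533 -0.10852218] 0.07494356986615698
[-0.0011, 0.0002, 0.0356, -0.0006, -0.0015, 0.0083]
```

arm_command --pt "-0.001 0 0.006 0 -0.001 0.008" --pt "-0.001 0 0.014 0 -0.001 0.008" --pt "-0.001 0 0.02 0 -0.001 0.008" --pt "-0.001 0 0.026 0 -0.001 0.008" --pt "-0.001 0 0.031 0 -0.001 0.008" --pt "-0.001 0 0.035 0 -0.001 0.008" --pt "-0.001 0 0.035 0 -0.001 0.008"

```text
clock: 27.15
eef_pos: [0.4787, -0.1084, 0.075]
tool_rot: [0.995, -0.101, -0.0, -0.0]
force: [0.5, 0.6, -1.7]
gripper_width: 0.0628
```

arm_command --pt "0 0 0 0 0 0" --pt "0 0 0 0 0 0" --pt "0 0 -0.005 0 0 0" --pt "0 0 -0.03 0 0 0" --pt "0 0 -0.07 0 0 0" --pt "0 0 -0.12 0 0 0" --pt "0 0 -0.16 0 0 0" --pt "0 0 -0.2 0 0 0" --pt "0 0 -0.2 0 0 0" --claw 1

```text
clock: 28.05
eef_pos: [0.4811, -0.1092, 0.2804]
tool_rot: [0.995, -0.101, 0.004, -0.001]
force: [0.3, -0.1, -0.3]
gripper_width: 0.0856
```

```bash
python3 -c "
from h import *
p,d,ci=snap('wrist','w12.png');C=cloud(d,ci)
for b in blobs(C,.068,.08,(.42,.56),(-.25,.0),100): print(b)
for b in blobs(C,.0618,.066,(.42,.56),(-.25,.0),100): print('rim',b)
# view delivery tray: camera sits toward robot side of TCP when heading ~80deg
s=env.sense();print(s['qpos'].round(2))
# where is camera rel. TCP
c=-np.array(ci['R']).T@np.array(ci['t']);print('cam',c-s['eef_pos'])
out(([.56,-.36,.26],np.deg2rad(-80)),)"
```

```text
([494.5, -30.3], [3.0, 59.5], -10.3, 73.8, np.int32(278))
([490.3, -53.6], [37.7, 64.2], -11.7, 74.3, np.int32(3426))
([484.8, -80.8], [10.1, 27.2], -11.6, 73.9, np.int32(375))
([479.3, -108.1], [38.6, 63.7], -11.1, 74.2, np.int32(3038))
([470.4, -154.9], [43.8, 64.0], -10.5, 74.1, np.int32(3080))
rim ([480.7, -102.4], [84.2, 161.2], 78.9, 63.1, np.int32(1884))
[-0.75 -0.06  0.86  1.83  0.05  1.35 -0.1 ]
cam [0.01436022 0.06817207 0.12871321]
[0.1286, 0.2301, 0.0177, -0.0051, -0.0024, 1.1943]
```

All three boxes stand in their bays with tops at 74 mm, and the rim is unchanged. Next I look closely at the delivery tray to find its y sense.

```bash
python3 -c "
from h import *
out(([.455,-.356,.20],np.deg2rad(-86.5)),)"
```

```text
[0.0247, 0.2474, 0.0771, -0.0053, -0.0021, 1.3077]
```

arm_command --pt "0.002 0.025 0.005 0 0 0.13" --pt "0.005 0.05 0.01 0 0 0.26" --pt "0.007 0.075 0.02 0 0 0.39" --pt "0.01 0.1 0.03 0 0 0.52" --pt "0.012 0.125 0.04 0 0 0.65" --pt "0.015 0.15 0.05 0 0 0.78" --pt "0.017 0.175 0.06 0 0 0.91" --pt "0.02 0.2 0.07 0 0 1.04" --pt "0.022 0.225 0.077 -0.002 0 1.17" --pt "0.025 0.247 0.077 -0.005 -0.002 1.308" --pt "0.025 0.247 0.077 -0.005 -0.002 1.308" --pt "0.025 0.247 0.077 -0.005 -0.002 1.308"

```text
clock: 29.3
eef_pos: [0.4547, -0.3557, 0.1993]
tool_rot: [0.728, -0.685, -0.001, 0.001]
force: [0.1, 0.2, 0.1]
gripper_width: 0.0853
```

```bash
python3 -c "
from h import *
s=env.sense();print(s['eef_pos'],s['qpos'].round(2))
p,d,ci=snap('wrist','w13.png');C=cloud(d,ci)
for lo,hi in ((.003,.014),(.019,.027),(.036,.048)):
  print(lo)
  for b in blobs(C,lo,hi,(.46,.585),(-.47,-.25),60): print(b)"
```

```text
[ 0.45466294 -0.35574449  0.1993126 ] [-0.31  0.38  1.13  1.75 -0.36  1.24 -0.6 ]
0.003
([522.4, -467.6], [4.9, 124.7], 0.0, 9.3, np.int32(1162))
0.019
([521.8, -359.5], [84.1, 170.0], -87.5, 23.1, np.int32(22238))
0.036
([522.0, -359.5], [14.0, 44.2], 2.3, 42.8, np.int32(1192))
```

View pics/w13.png

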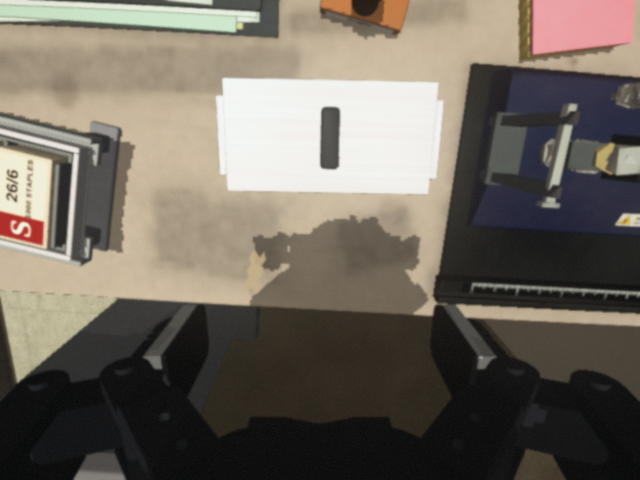

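The delivery tray is centred at (0.522, -0.3595) with heading 92.4°. Both lips look alike, at (221,135) and (438,138), so its y sense can't be seen. I'll try one way gently and check the closing height.

```bash
python3 -c "
from h import *
out(([.5219,-.3595,.043],np.deg2rad(-87.6)),)"
```

```text
[0.0087, -0.0664, 0.1565, 0.0007, 0.0007, 0.021]
```

arm_command --pt "0.004 -0.033 0 0 0 0.01" --pt "0.0087 -0.0664 0 0 0 0.021" --pt "0.0087 -0.0664 0.04 0 0 0.021" --pt "0.0087 -0.0664 0.08 0 0 0.021" --pt "0.0087 -0.0664 0.12 0 0 0.021" --pt "0.0087 -0.0664 0.14 0 0 0.021" --pt "0.0087 -0.0664 0.15 0 0 0.021" --pt "0.0087 -0.0664 0.1565 0 0 0.021" --pt "0.0087 -0.0664 0.1565 0 0 0.021" --pt "0.0087 -0.0664 0.1565 0 0 0.021" --claw 0

```text
clock: 30.35
eef_pos: [0.5226, -0.3597, 0.0442]
tool_rot: [0.722, -0.692, 0.0, -0.0]
force: [0.7, 0.9, 1.6]
gripper_width: 0.0428
```

arm_command --pt "0 0 0 0 0 0" --pt "0 0 0 0 0 0" --pt "0 0 0 0 0 0" --pt "0 0 0 0 0 0" --pt "0 0 0 0 0 0" --pt "0 0 0 0 0 0" --claw -1 --newtons 60

```text
clock: 30.95
eef_pos: [0.5232, -0.36, 0.0455]
tool_rot: [0.722, -0.692, 0.001, -0.001]
force: [-0.8, 1.5, 6.4]
gripper_width: 0.0126
```

arm_command --pt "0 0 -0.005 0 0 0" --pt "0 0 -0.02 0 0 0" --pt "0 0 -0.05 0 0 0" --pt "0 0 -0.08 0 0 0" --pt "0 0 -0.12 0 0 0" --pt "0 0 -0.14 0 0 0" --pt "0 0 -0.14 0 0 0" --pt "0 0 -0.14 0 0 0"

```text
clock: 31.75
eef_pos: [0.5228, -0.3598, 0.1857]
tool_rot: [0.722, -0.692, 0.001, -0.001]
force: [0.3, 0.9, -2.1]
gripper_width: 0.0126
```

```bash
python3 -c "
from h import *
s=env.sense();print(s['eef_pos'],s['qpos'].round(2))
out(([.4806,-.1023,.18],F-np.pi),)"
```

```text
[ 0.52283418 -0.35978944  0.18567162] [-0.23  0.52  1.05  1.63 -0.47  1.27 -0.62]
[-0.2591, 0.0312, 0.0055, -0.0032, 0.0001, 0.2364]
```

arm_command --pt "-0.04 0.005 0 0 0 0.04" --pt "-0.08 0.01 0 0 0 0.08" --pt "-0.12 0.015 0 0 0 0.12" --pt "-0.16 0.02 0 0 0 0.16" --pt "-0.2 0.025 0 0 0 0.2" --pt "-0.235 0.029 0.003 -0.003 0 0.22" --pt "-0.259 0.031 0.005 -0.003 0 0.236" --pt "-0.259 0.031 0.015 -0.003 0 0.236" --pt "-0.259 0.031 0.03 -0.003 0 0.236" --pt "-0.259 0.031 0.045 -0.003 0 0.236" --pt "-0.259 0.031 0.045 -0.003 0 0.236" --pt "-0.259 0.031 0.045 -0.003 0 0.236"

```text
clock: 32.95
eef_pos: [0.4802, -0.1027, 0.1401]
tool_rot: [-0.635, 0.772, 0.0, -0.001]
force: [0.9, -0.1, -1.3]
gripper_width: 0.0122
```

```bash
cat >> h.py <<'E'
def lid(fn):
    s=env.sense();p,d,ci=snap('wrist',fn);C=cloud(d,ci);z=s['eef_pos'][2]
    print('tcp',s['eef_pos'].round(4),np.rad2deg(yaw(s)),s['qpos'].round(2))
    for b in blobs(C,z-.028,z-.016,(.38,.58),(-.22,.01),400): print('lid',b)
    for b in blobs(C,.061,.066,(.42,.56),(-.22,.01),150): print('rim',b)
    return C
E
python3 -c "
from h import *
lid('w14.png')"
```

```text
tcp [ 0.4802 -0.1027  0.1401] -101.12536227560754 [-1.01  0.22  1.27  2.02 -0.23  1.07 -1.4 ]
lid ([483.9, -103.5], [74.4, 173.7], 78.9, 117.8, np.int32(48167))
lid ([442.6, -95.7], [11.0, 17.1], 78.3, 118.0, np.int32(505))
rim ([517.5, -109.8], [8.9, 161.4], 78.8, 63.0, np.int32(2382))
```

arm_command --pt "-0.0005 -0.0015 0.004 0 0 0" --pt "-0.0005 -0.0015 0.01 0 0 0" --pt "-0.0005 -0.0015 0.015 0 0 0" --pt "-0.0005 -0.0015 0.02 0 0 0" --pt "-0.0005 -0.0015 0.024 0 0 0" --pt "-0.0005 -0.0015 0.027 0 0 0" --pt "-0.0005 -0.0015 0.029 0 0 0" --pt "-0.0005 -0.0015 0.031 0 0 0" --pt "-0.0005 -0.0015 0.031 0 0 0"

```text
clock: 33.9
eef_pos: [0.4822, -0.1026, 0.1095]
tool_rot: [-0.635, 0.772, -0.0, -0.0]
force: [0.1, 0.5, -1.3]
gripper_width: 0.0124
```

arm_command --pt "0 0 0.002 0 0 0" --pt "0 0 0.003 0 0 0" --pt "0 0 0.004 0 0 0" --pt "0 0 0.005 0 0 0" --pt "0 0 0.006 0 0 0" --pt "0 0 0.007 0 0 0" --pt "0 0 0.007 0 0 0"

```text
clock: 34.6
eef_pos: [0.4822, -0.1026, 0.1025]
tool_rot: [-0.635, 0.772, -0.0, -0.0]
force: [-0.3, -0.2, 0.1]
gripper_width: 0.0127
```

```bash
python3 -c "
from h import *
C=lid('w15.png')
for b in blobs(C,.074,.086,(.42,.56),(-.22,.01),150): print(b)
out((T(0,.0965,.1035),F-np.pi))
"
```

```text
tcp [ 0.4822 -0.1026  0.1025] -101.1227567473523 [-0.91  0.3   1.19  2.05 -0.33  1.   -1.33]
lid ([549.4, -2.3], [5.4, 24.4], 67.2, 81.9, np.int32(595))
lid ([485.8, -103.3], [74.6, 173.9], 78.8, 80.2, np.int32(48208))
lid ([444.9, -95.6], [10.9, 17.0], 77.6, 80.2, np.int32(507))
rim ([512.7, -157.6], [0.5, 63.0], 78.9, 64.7, np.int32(153))
([549.7, -2.0], [4.6, 23.7], 68.4, 81.5, np.int32(575))
([486.0, -103.4], [74.6, 174.2], 78.7, 80.2, np.int32(48496))
([444.9, -95.6], [10.9, 17.0], 77.6, 80.2, np.int32(507))
[-0.1963, 0.0017, -0.0012, 0.0004, -0.0007, -0.0004]
```

The lid back is at 80.2 mm, so the pair is fully closed and the y sense is right. Next I slide it into the rotor.

arm_command --pt "-0.01 0 -0.0005 0 0 0" --pt "-0.03 0 -0.0005 0 0 0" --pt "-0.05 0 -0.0005 0 0 0" --pt "-0.07 0 -0.0005 0 0 0" --pt "-0.09 0 -0.0005 0 0 0" --pt "-0.11 0 -0.0005 0 0 0" --pt "-0.13 0 -0.0005 0 0 0" --pt "-0.145 0 -0.0005 0 0 0" --pt "-0.16 0 -0.0005 0 0 0" --pt "-0.17 0 -0.0005 0 0 0" --pt "-0.18 0 -0.0005 0 0 0" --pt "-0.18 0 -0.0005 0 0 0"

```text
clock: 35.85
eef_pos: [0.5174, 0.0749, 0.1031]
tool_rot: [-0.636, 0.772, -0.001, -0.0]
force: [0.1, -0.3, -1.8]
gripper_width: 0.0124
```

```bash
python3 -c "
from h import *
s=env.sense();print(s['force'],s['eef_pos'],np.rad2deg(yaw(s)),s['qpos'].round(2))
print((s['eef_pos'][:2]-O)@np.c_[e,f])
p,d,ci=snap('wrist','w16.png');C=cloud(d,ci)
for b in blobs(C,.074,.086,(.42,.6),(-.1,.25),150): print(b, (np.array(b[0])/1000-O)@np.c_[e,f])
"
```

```text
[ 0.09253613 -0.26580182 -1.81421131] [0.51737199 0.07488976 0.10308949] -101.06240307243544 [-1.17  0.37  1.13  1.98 -0.39  1.03 -1.63]
[0.0019975  0.08109132]
([566.8, 80.5], [3.8, 188.7], 78.7, 80.7, np.int32(2450)) [0.04942075 0.09611259]
([516.7, 74.9], [66.5, 174.5], 78.9, 80.8, np.int32(37884)) [0.00133611 0.080972  ]
([530.1, 175.5], [14.8, 77.4], -5.4, 80.7, np.int32(2845)) [-0.00488228  0.18226984]
([540.9, 200.4], [30.8, 47.3], -19.2, 82.2, np.int32(4817)) [0.00092188 0.20878326]
([480.6, 81.8], [7.9, 17.0], 79.6, 81.0, np.int32(441)) [-0.03541696  0.08079288]
```

arm_command --pt "-0.004 0 0.0006 0 0 0" --pt "-0.008 0 0.0006 0 0 0" --pt "-0.012 0 0.0006 0 0 0" --pt "-0.015 0 0.0006 0 0 0" --pt "-0.017 0 0.0006 0 0 0" --pt "-0.019 0 0.0006 0 0 0" --pt "-0.02 0 0.0006 0 0 0" --pt "-0.02 0 0.0006 0 0 0"

```text
clock: 36.7
eef_pos: [0.5211, 0.0917, 0.1028]
tool_rot: [-0.635, 0.773, -0.001, -0.001]
force: [-3.0, -10.4, 8.4]
gripper_width: 0.0125
```

```bash
python3 -c "
from h import *
s=env.sense();print(s['force'],(s['eef_pos'][:2]-O)@np.c_[e,f],s['eef_pos'])
p,d,ci=snap('wrist','w17.png');C=cloud(d,ci)
for b in blobs(C,.074,.086,(.42,.6),(-.1,.25),150): print(b, (np.array(b[0])/1000-O)@np.c_[e,f])
"
```

```text
[ -2.99423623 -10.4269548    8.35350467] [0.00238815 0.0983419 ] [0.52107645 0.09174241 0.10284438]
([566.0, 81.1], [2.9, 188.0], 79.7, 80.6, np.int32(2452)) [0.0485202  0.09654735]
([518.5, 92.7], [70.6, 176.3], 79.7, 80.6, np.int32(39509)) [-0.00032446  0.09878555]
([540.3, 203.1], [31.8, 44.3], -11.5, 81.8, np.int32(5627)) [-1.86702966e-04  2.11317238e-01]
([484.5, 98.8], [9.4, 17.0], 80.9, 80.7, np.int32(491)) [-0.03486279  0.09822569]
```

The pair is against the back plate: centre at y = 98 mm with 10 N of contact. I release it and check the surroundings of the crank's arc.

arm_command --pt "0 0 0 0 0 0" --pt "0 0 0 0 0 0" --pt "0 0 0 0 0 0" --pt "0 0 -0.005 0 0 0" --pt "0 0 -0.03 0 0 0" --pt "0 0 -0.07 0 0 0" --pt "0 0 -0.11 0 0 0" --pt "0 0 -0.15 0 0 0" --pt "0 0 -0.15 0 0 0" --claw -0.3

```text
clock: 37.65
eef_pos: [0.5235, 0.0923, 0.2576]
tool_rot: [-0.635, 0.773, -0.002, 0.002]
force: [0.8, 0.4, -0.6]
gripper_width: 0.0297
```

```bash
python3 -c "
from h import *
s=env.sense();print(s['eef_pos'],s['qpos'].round(2))
p,d,ci=snap('wrist','w18.png');C=cloud(d,ci)
for b in blobs(C,.074,.086,(.42,.6),(-.1,.25),150): print(b, (np.array(b[0])/1000-O)@np.c_[e,f])
p,d,ci=load('top0.npz');C=cloud(d,ci)
m=(C[...,0]>.56)&(C[...,0]<.8)&(C[...,1]>-.02)&(C[...,1]<.16)&(C[...,2]>.03)
for x in np.arange(.56,.8,.02):
  q=C[m&(abs(C[...,0]-x)<.01)]
  if len(q): print(round(x,2),q[:,2].max().round(3),q[:,1].min().round(3),q[:,1].max().round(3))
q=C[(C[...,2]>.3)&(C[...,2]<1)&(abs(C[...,1])<.2)&(C[...,0]>.4)];print('shelf',q[:,0].min(),q[:,2].min())
print(T(-.098,.086,.13))
out((T(-.098,.086,.13),np.deg2rad(-11.1)))
"
```

```text
[0.52347194 0.09234329 0.25755694] [-1.42  0.17  1.3   1.79 -0.17  1.31 -1.85]
([557.7, 37.2], [2.8, 95.8], 80.4, 81.9, np.int32(202)) [0.04882718 0.05187067]
([517.1, 93.1], [73.7, 175.1], 79.5, 80.6, np.int32(16484)) [-0.00177528  0.09890854]
([538.9, 202.5], [33.2, 46.3], -9.6, 81.7, np.int32(1843)) [-0.001445    0.21045893]
0.56 0.093 0.061 0.16
0.58 0.093 0.102 0.16
0.68 0.11 0.059 0.071
0.7 0.839 -0.02 0.16
0.72 0.925 -0.02 0.16
0.74 0.593 -0.02 0.16
0.76 0.595 -0.02 0.158
0.78 0.594 -0.02 0.159
shelf 0.6972053152176416 0.541163941856329
[0.42019021 0.09895832 0.13      ]
[0.0139, 0.1018, 0.1249, -0.0021, 0.0032, 1.5697]
```

arm_command --pt "0.001 0.009 0 0 0 -0.14" --pt "0.002 0.018 0 0 0 -0.28" --pt "0.004 0.028 0 0 0 -0.42" --pt "0.005 0.037 0 0 0 -0.56" --pt "0.006 0.046 0 0 0 -0.7" --pt "0.007 0.056 0 0 0 -0.84" --pt "0.009 0.065 0.02 0 0 -0.98" --pt "0.01 0.074 0.04 0 0 -1.12" --pt "0.011 0.083 0.06 0 0 -1.26" --pt "0.013 0.093 0.08 0 0 -1.4" --pt "0.014 0.102 0.1 -0.002 0.003 -1.52" --pt "0.014 0.102 0.125 -0.002 0.003 -1.57"

```text
clock: 38.9
eef_pos: [0.4185, 0.099, 0.1285]
tool_rot: [0.995, -0.095, 0.001, 0.001]
force: [1.0, -0.5, -0.1]
gripper_width: 0.03
```

```bash
python3 -c "
from h import *
s=env.sense();print(s['eef_pos'],s['qpos'].round(2),np.rad2deg(yaw(s)))
p,d,ci=snap('wrist','w19.png');C=cloud(d,ci)
for b in blobs(C,.055,.075,(.38,.47),(.03,.17),100): print(b, (np.array(b[0])/1000-O)@np.c_[e,f])
out((T(-.098,.086,.13),np.deg2rad(-11.1)),(T(-.098,.086,.063),np.deg2rad(-11.1)))
"
```

```text
[0.41846951 0.09902855 0.12849632] [-1.73 -0.31  1.28  2.16  0.34  1.1  -0.82] -10.89366890285935
([424.7, 94.7], [25.3, 69.9], 81.1, 70.0, np.int32(3582)) [-0.09275475  0.08268957]
([462.5, 80.4], [7.1, 53.2], 77.6, 68.2, np.int32(914)) [-0.05290883  0.07593442]
[0.0028, -0.0015, -0.0044, 0.0045, -0.0006, 0.0045]
[0.0028, -0.0018, 0.0626, 0.0045, -0.0006, 0.0045]
```

View pics/w19.png

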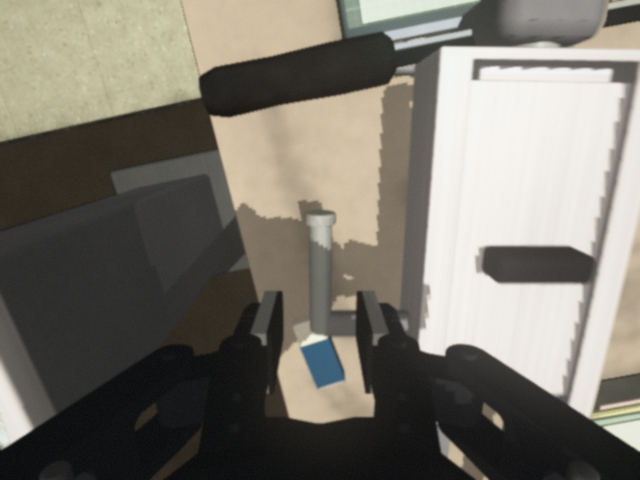

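```bash
python3 -c "
from h import *
p,d,ci=load('w19.npz');C=cloud(d,ci)
for r in range(205,345,12): 
  q=C[r,320]; print(r,q.round(4),((q[:2]-O)@np.c_[e,f]).round(4))
"
```

```text
205 [0.4241 0.1215 0.0007] [-0.0986  0.1089]
217 [0.4251 0.1291 0.0733] [-0.099   0.1166]
229 [0.4239 0.1228 0.0716] [-0.0989  0.1101]
241 [0.4228 0.1168 0.0719] [-0.0989  0.104 ]
253 [0.4215 0.1104 0.071 ] [-0.0989  0.0974]
265 [0.4203 0.1041 0.0711] [-0.0988  0.091 ]
277 [0.4192 0.0981 0.0722] [-0.0988  0.0849]
289 [0.4178 0.0908 0.0704] [-0.0988  0.0775]
301 [0.4166 0.0844 0.0713] [-0.0988  0.0711]
313 [0.4152 0.0774 0.0708] [-0.0987  0.0639]
325 [0.4138 0.0702 0.0705] [-0.0987  0.0566]
337 [0.4063 0.0298 0.0125] [-0.0983  0.0155]
```

arm_command --pt "0.003 -0.002 0.01 0.004 0 0.004" --pt "0.003 -0.002 0.025 0.004 0 0.004" --pt "0.003 -0.002 0.035 0.004 0 0.004" --pt "0.003 -0.002 0.035 0.004 0 0.004"

```text
clock: 39.35
eef_pos: [0.4131, 0.098, 0.0946]
tool_rot: [0.995, -0.096, 0.002, -0.001]
force: [-0.4, -0.1, -0.1]
gripper_width: 0.0301
```

```bash
python3 -c "
from h import *
s=env.sense();print(s['eef_pos'],s['qpos'].round(3),s['joint_vel'].round(2),np.rad2deg(yaw(s)))
out((T(-.0985,.086,.09),np.deg2rad(-11.1)),(T(-.0985,.086,.063),np.deg2rad(-11.1)))
"
```

```text
[0.41312306 0.09801512 0.09460074] [-1.847 -0.38   1.383  2.211  0.436  1.045 -0.898] [ 0.02  0.    0.   -0.03 -0.01  0.01  0.01] -11.040277281321256
[0.0062, -0.0023, 0.0046, -0.0022, -0.0035, 0.001]
[0.0061, -0.0022, 0.0316, -0.0022, -0.0035, 0.001]
```

arm_command --pt "0.006 -0.002 0.001 0 0 0" --pt "0.006 -0.002 0.001 0 0 0" --pt "0.006 -0.002 0.001 0 0 0"

```text
clock: 39.65
eef_pos: [0.4164, 0.0978, 0.0968]
tool_rot: [0.995, -0.097, 0.004, -0.002]
force: [1.3, 0.4, 0.3]
gripper_width: 0.0298
```

```bash
python3 -c "
from h import *
s=env.sense();print(s['eef_pos'],s['qpos'].round(3),s['joint_vel'].round(2),np.rad2deg(yaw(s)))
out((T(-.0985,.086,.09),np.deg2rad(-11.1)),(T(-.0985,.086,.063),np.deg2rad(-11.1)))
"
```

```text
[0.4164097  0.09777752 0.09679156] [-1.845 -0.38   1.384  2.205  0.436  1.046 -0.896] [-0. -0.  0.  0.  0.  0. -0.] -11.120993721765158
[0.0029, -0.0019, 0.0068, -0.0045, -0.0069, -0.0004]
[0.0027, -0.0017, 0.0338, -0.0045, -0.0069, -0.0004]
```

The arm sits at its q2 and q3 limits because the elbow has drifted in the null space. I'll fit a simple arm model to the logged poses and find a short detour that brings the elbow back.

```bash
cat > kin.py <<'E'
import numpy as np
from scipy.optimize import least_squares
from scipy.spatial.transform import Rotation as R
D=[([-1.416,.3338,.0399,1.4662,-.0134,1.3433,-.0585],[.1631,.6288,.2475]),
([-.97,.13,.28,1.67,-.04,1.34,.72],[.4494,.331,.2695]),([-.56,.05,.67,1.59,-.03,1.51,1.5],[.5305,-.0798,.3597]),
([-.46,.2,.69,2.06,-.16,.93,1.69],[.4769,-.1229,.0823]),([-.67,.05,.77,1.96,-.04,1.15,-1.68],[.4847,-.0779,.1806]),
([-.17,.46,1.05,1.87,-.44,1.09,-.44],[.4137,-.3847,.1107]),([-.31,.38,1.13,1.75,-.36,1.24,-.6],[.4547,-.3557,.1993]),
([-1.17,.37,1.13,1.98,-.39,1.03,-1.63],[.5174,.0749,.1031]),([-1.845,-.38,1.384,2.205,.436,1.046,-.896],[.4164,.0978,.0968])]
Y=[1.317,1.4013,1.3999,1.3783,np.deg2rad(76.8)-np.pi,np.deg2rad(-85.7),np.deg2rad(-86.5),np.deg2rad(-101.06),np.deg2rad(-11.12)]
def fk(q,P):
    H,L1,L2,L3,a,c=P; sg=SG
    r=R.from_euler('z',sg[0]*q[0]); p=np.array([0,0,H])
    r=r*R.from_euler('y',q[1]); p=p+r.apply([a,0,L1]) if False else p+(r*R.from_euler('z',sg[1]*q[2])).apply([a,0,L1])
    r=r*R.from_euler('z',sg[1]*q[2])*R.from_euler('y',q[3]); p=p+(r*R.from_euler('z',sg[2]*q[4])).apply([-c,0,L2])
    r=r*R.from_euler('z',sg[2]*q[4])*R.from_euler('y',q[5]); p=p+r.apply([0,0,L3])
    r=r*R.from_euler('z',sg[3]*q[6]); return p,r
def res(P):
    o=[]
    for (q,x),y in zip(D,Y):
        p,r=fk(q,P); o+=list(p-x); m=r.as_matrix(); o+=list(.2*(m[:,2]-[0,0,-1]))
    return o
best=None
for s in [(a,b,c,-1) for a in(1,-1) for b in(1,-1) for c in(1,-1)]:
    SG=s; f=least_squares(res,[.3,.4,.4,.2,0,0])
    if best is None or f.cost<best[0]: best=(f.cost,s,f.x)
cost,SG,P=best
if __name__=='__main__':
    print(best, np.round(np.reshape(res(P),(-1,6)),3))
    for (q,x),y in zip(D,Y): 
        m=fk(q,P)[1].as_matrix(); print(np.arctan2(m[1,0],m[0,0])-y)
E
python3 kin.py
```

```text
(np.float64(0.005032651301731543), (-1, -1, -1, -1), array([-0.35203495,  0.42504133,  0.4965177 , -0.30313725,  0.02357652,
        0.01332509])) [[-0.043  0.008 -0.002 -0.    -0.     0.   ]
 [-0.024  0.035  0.003  0.001  0.001  0.   ]
 [ 0.004  0.034 -0.001  0.    -0.     0.   ]
 [ 0.007  0.029 -0.003  0.001  0.     0.   ]
 [ 0.011  0.035  0.002 -0.001  0.     0.   ]
 [ 0.009  0.01  -0.008 -0.003  0.001  0.   ]
 [ 0.001  0.012 -0.004  0.    -0.001  0.   ]
 [-0.006  0.007 -0.002  0.001 -0.     0.   ]
 [-0.02   0.042  0.017  0.001  0.001  0.   ]]
-3.141833780778172
-3.139544023489913
-3.1526348457729974
-3.1458656262716986
3.1469048660449053
3.144688666551371
3.140107609387126
3.1353833472162256
3.140965068013048
```

```bash
python3 - <<'E'
s=open('kin.py').read()
s=s.replace("H,L1,L2,L3,a,c=P","H,L1,L2,L3,a,c,b,d,g,k=P").replace("p=np.array([0,0,H])","p=r.apply([k,g,H])").replace("[a,0,L1]","[a,b,L1]").replace("[-c,0,L2]","[-c,d,L2]").replace("[.3,.4,.4,.2,0,0]","[.35,.42,.45,.2,0,0,0,0,0,0]").replace("for s in [(a,b,c,-1) for a in(1,-1) for b in(1,-1) for c in(1,-1)]","for s in [(-1,-1,-1,-1)]")
open('kin.py','w').write(s)
E
python3 kin.py
```

```text
(np.float64(4.576494345423446e-05), (-1, -1, -1, -1), array([ 9.29365532e-02,  4.83223318e-01,  4.99846513e-01,  1.89823209e-01,
        8.11982356e-04,  6.65217752e-04, -2.21017610e-02, -4.89133589e-05,
       -2.30467484e-02,  1.90950483e-03])) [[ 0.001 -0.    -0.001 -0.    -0.     0.   ]
 [-0.001  0.002  0.003  0.001  0.001  0.   ]
 [-0.001 -0.004 -0.002  0.    -0.     0.   ]
 [-0.    -0.    -0.     0.001  0.     0.   ]
 [ 0.001  0.002  0.    -0.001  0.     0.   ]
 [ 0.001  0.002 -0.003 -0.003  0.001  0.   ]
 [ 0.001 -0.001 -0.     0.    -0.001  0.   ]
 [ 0.001 -0.002  0.002  0.001 -0.     0.   ]
 [-0.002  0.     0.     0.001  0.001  0.   ]]
-3.141833780778172
-3.139544023489913
-3.1526348457729974
-3.1458656262716986
3.1469048660449053
3.144688666551371
3.140107609387126
3.1353833472162256
3.140965068013048
```

```bash
cat > sim.py <<'E'
import numpy as np, itertools
from kin import fk,P,R
lo=np.array([-2.58,-.38,-1.3,.25,-1.5,.08,-2.65]);hi=np.array([2.58,2.09,1.39,2.4,4.64,2.09,2.65])
def tgt(p,h):
    x=-np.array([np.cos(h),np.sin(h),0]);z=np.array([0,0,-1.]);return np.array(p),R.from_matrix(np.c_[x,np.cross(z,x),z])
def err(q,p,r):
    a,b=fk(q,P);return np.r_[p-a,(r*b.inv()).as_rotvec()]
def jac(q):
    a,b=fk(q,P);J=np.zeros((6,7))
    for i in range(7):
        k=q.copy();k[i]+=1e-5;p,r=fk(k,P);J[:3,i]=(p-a)/1e-5;J[3:,i]=(r*b.inv()).as_rotvec()/1e-5
    return J
def go(q,h0,p1,h1,n=25):
    q=np.array(q,float);p0,_=fk(q,P);m=9
    for t in np.linspace(0,1,n+1)[1:]:
        T=tgt(p0+t*(np.array(p1)-p0),h0+t*(h1-h0))
        for _ in range(2): q=q+np.linalg.pinv(jac(q))@err(q,*T)
        m=min(m,(q-lo).min(),(hi-q).min())
    return q,m
E
python3 - <<'E'
from sim import *
d=np.deg2rad
q,m=go([-.75,-.06,.86,1.83,.05,1.35,-.1],d(-11.5),[.4547,-.3557,.1993],d(-86.5));print(q.round(2),m,'want -.31 .38 1.13 1.75 -.36 1.24 -.6')
q,m=go([-1.42,.17,1.3,1.79,-.17,1.31,-1.85],d(-101),[.4185,.099,.1285],d(-10.9));print(q.round(2),m,'want -1.73 -.31 1.28 2.16 .34 1.1 -.82')
q0=[-1.845,-.38,1.384,2.205,.436,1.046,-.896]
f=np.array([.1925,.9813]);e=np.array([.9813,-.1925]);O=np.array([.4998,-.0043])
bar=[*(O-.0985*e+.086*f),.10]
out=[]
for x,y,z,h in itertools.product((.45,.6),(-.3,0,.3,.5),(.25,.4),(-80,-11,60,120)):
    q,m1=go(q0,d(-11),[x,y,z],d(h)); 
    if m1<-.15: continue
    q2,m2=go(q,d(h),bar,d(-11)); out.append((q2[2],m1,m2,(x,y,z,h),q2.round(2)))
out.sort(key=lambda o:o[0])
for o in out[:12]: print(o)
E
```

```text
[-0.31  0.37  1.12  1.75 -0.35  1.24 -0.61] 0.26996960315289553 want -.31 .38 1.13 1.75 -.36 1.24 -.6
[-1.58 -0.18  1.2   2.16  0.19  1.05 -0.67] 0.09951366019891816 want -1.73 -.31 1.28 2.16 .34 1.1 -.82
(np.float64(1.411125256826547), np.float64(-0.134183837543153), np.float64(-0.13093287188336988), (0.45, 0, 0.25, -11), array([-1.87, -0.38,  1.41,  2.19,  0.43,  1.06, -0.89]))
(np.float64(1.4120079933931577), np.float64(-0.10538612321318758), np.float64(-0.10035393929436565), (0.45, 0.3, 0.4, 60), array([-1.87, -0.37,  1.41,  2.19,  0.43,  1.06, -0.88]))
(np.float64(1.4126558223015364), np.float64(-0.13188841792233963), np.float64(-0.12989405687314304), (0.45, 0, 0.4, -11), array([-1.87, -0.37,  1.41,  2.19,  0.42,  1.06, -0.88]))
(np.float64(1.4146877943750118), np.float64(0.0080282628866849), np.float64(-0.024687794375011896), (0.45, 0, 0.25, -80), array([-1.87, -0.36,  1.41,  2.19,  0.41,  1.05, -0.87]))
(np.float64(1.417318165094647), np.float64(-0.00261315515516225), np.float64(-0.027318165094647018), (0.45, 0, 0.4, -80), array([-1.86, -0.35,  1.42,  2.19,  0.4 ,  1.04, -0.85]))
(np.float64(1.4176089184025271), np.float64(0.018236670491819262), np.float64(-0.027608918402527216), (0.45, 0.3, 0.4, -80), array([-1.86, -0.34,  1.42,  2.19,  0.4 ,  1.04, -0.85]))
(np.float64(1.4182191547814493), np.float64(-0.1035641393843677), np.float64(-0.08693882928632252), (0.45, -0.3, 0.4, -80), array([-1.86, -0.34,  1.42,  2.19,  0.39,  1.04, -0.85]))
```

```bash
timeout 500 python3 - <<'E'
from sim import *
d=np.deg2rad
q0=[-1.845,-.38,1.384,2.205,.436,1.046,-.896]
f=np.array([.1925,.9813]);e=np.array([.9813,-.1925]);O=np.array([.4998,-.0043])
bar=[*(O-.0985*e+.086*f),.10]
g=list(itertools.product(((.46,.02),(.6,.05),(.46,.3),(.35,.5),(.46,-.25),(.62,-.2)),(.25,.45),(-100,-11,70)))
import random; random.seed(1)
first={}
for w in g:
    q,m=go(q0,d(-11),[*w[0],w[1]],d(w[2]),10)
    if m>-.02: first[w]=q
print(len(first)); out=[]
for w,q in first.items():
    for v in g:
        if v==w: continue
        q1,m1=go(q,d(w[2]),[*v[0],v[1]],d(v[2]),10)
        if m1<.02: continue
        q2,m2=go(q1,d(v[2]),bar,d(-11),10)
        if m2>.05: out.append((q2[2],m1,m2,w,v,q2.round(2)))
out.sort(key=lambda o:o[0])
for o in out[:14]: print([round(float(x),2) for x in o[:3]],o[3],o[4],o[5])
E
```

```text
6
[0.81, 0.32, 0.22] ((0.46, 0.3), 0.45, -100) ((0.6, 0.05), 0.45, 70) [-1.13  0.    0.81  2.18 -0.    0.96 -0.51]
[0.82, 0.16, 0.22] ((0.46, 0.02), 0.45, -100) ((0.46, 0.3), 0.25, -100) [-1.14  0.    0.82  2.18 -0.    0.96 -0.51]
[0.82, 0.12, 0.22] ((0.46, 0.3), 0.45, -100) ((0.62, -0.2), 0.25, -100) [-1.14  0.    0.82  2.18 -0.    0.96 -0.51]
[0.83, 0.19, 0.22] ((0.46, 0.02), 0.45, -100) ((0.6, 0.05), 0.25, -100) [-1.14  0.    0.83  2.18 -0.    0.96 -0.51]
[0.84, 0.24, 0.22] ((0.46, 0.3), 0.45, -100) ((0.62, -0.2), 0.45, 70) [-1.15  0.    0.84  2.18 -0.    0.96 -0.51]
[0.84, 0.36, 0.22] ((0.35, 0.5), 0.45, -100) ((0.35, 0.5), 0.45, 70) [-1.16  0.    0.84  2.18 -0.    0.96 -0.51]
[0.85, 0.37, 0.22] ((0.35, 0.5), 0.45, -100) ((0.46, 0.3), 0.45, 70) [-1.16  0.    0.85  2.18 -0.    0.96 -0.51]
[0.85, 0.05, 0.22] ((0.46, 0.02), 0.45, -100) ((0.62, -0.2), 0.25, -100) [-1.17  0.    0.85  2.18 -0.    0.96 -0.51]
[0.86, 0.36, 0.22] ((0.35, 0.5), 0.45, -100) ((0.35, 0.5), 0.25, 70) [-1.17  0.    0.86  2.18 -0.    0.96 -0.51]
[0.86, 0.37, 0.22] ((0.35, 0.5), 0.45, -100) ((0.6, 0.05), 0.45, 70) [-1.18  0.    0.86  2.18 -0.    0.96 -0.51]
[0.87, 0.19, 0.22] ((0.46, 0.3), 0.45, -100) ((0.62, -0.2), 0.45, -11) [-1.18  0.    0.87  2.18 -0.    0.96 -0.51]
[0.87, 0.23, 0.22] ((0.46, 0.3), 0.45, -100) ((0.6, 0.05), 0.25, -100) [-1.19  0.    0.87  2.18 -0.    0.96 -0.51]
[0.87, 0.14, 0.22] ((0.35, 0.5), 0.45, -100) ((0.6, 0.05), 0.25, -100) [-1.19  0.    0.87  2.18 -0.    0.96 -0.51]
[0.89, 0.3, 0.22] ((0.46, 0.3), 0.45, -100) ((0.6, 0.05), 0.45, -11) [-1.2   0.    0.89  2.18 -0.    0.96 -0.5 ]
```

```bash
timeout 500 python3 - <<'E'
from sim import *
d=np.deg2rad
q0=[-1.845,-.38,1.384,2.205,.436,1.046,-.896]
f=np.array([.1925,.9813]);e=np.array([.9813,-.1925]);O=np.array([.4998,-.0043])
bar=[*(O-.0985*e+.086*f),.10]
for W in ([((.46,.3,.45),-100),((.6,.05,.45),70)],[((.46,.02,.45),-100),((.6,.05,.25),-100)],[((.46,.02,.45),-100),((.46,.3,.25),-100)],[((.46,.02,.45),-100)],[((.46,.1,.45),-100),((.46,.1,.45),70)]):
    q=q0;h=-11
    for p,k in W+[(bar,-11)]:
        q,m=go(q,d(h),p,d(k),40);h=k;print(p,k,q.round(2),round(m,2))
    print()
E
```

```text
(0.46, 0.3, 0.45) -100 [-1.62  0.14  1.12  1.38 -0.13  1.7  -2.27] 0.01
(0.6, 0.05, 0.45) 70 [-0.8   0.26  0.85  1.24 -0.2   1.72  1.23] 0.27
[np.float64(0.41969695), np.float64(0.09905304999999999), 0.1] -11 [-1.11  0.    0.79  2.18 -0.    0.96 -0.51] 0.22

(0.46, 0.02, 0.45) -100 [-1.23 -0.24  0.89  1.56  0.19  1.73 -2.06] 0.01
(0.6, 0.05, 0.25) -100 [-0.98  0.36  1.05  1.62 -0.32  1.34 -1.62] 0.15
[np.float64(0.41969695), np.float64(0.09905304999999999), 0.1] -11 [-1.14  0.    0.82  2.18 -0.    0.96 -0.51] 0.22

(0.46, 0.02, 0.45) -100 [-1.23 -0.24  0.89  1.56  0.19  1.73 -2.06] 0.01
(0.46, 0.3, 0.25) -100 [-1.35  0.14  0.78  1.74 -0.1   1.3  -2.3 ] 0.14
[np.float64(0.41969695), np.float64(0.09905304999999999), 0.1] -11 [-1.16  0.    0.84  2.18 -0.    0.96 -0.51] 0.22

(0.46, 0.02, 0.45) -100 [-1.23 -0.24  0.89  1.56  0.19  1.73 -2.06] 0.01
[np.float64(0.41969695), np.float64(0.09905304999999999), 0.1] -11 [-1.86 -0.35  1.42  2.19  0.4   1.04 -0.85] -0.03

(0.46, 0.1, 0.45) -100 [-1.33 -0.19  0.88  1.54  0.14  1.72 -2.18] 0.01
(0.46, 0.1, 0.45) 70 [-2.02 -0.66  1.01  1.54  0.59  1.93  0.33] -0.28
[np.float64(0.41969695), np.float64(0.09905304999999999), 0.1] -11 [-1.87 -0.38  1.41  2.19  0.43  1.06 -0.89] -0.28
```

arm_command --pt "0.005 0.006 -0.032 0 0 0.14" --pt "0.01 0.012 -0.064 0 0 0.28" --pt "0.016 0.018 -0.096 0 0 0.42" --pt "0.021 0.025 -0.128 0 0 0.56" --pt "0.026 0.031 -0.16 0 0 0.7" --pt "0.031 0.037 -0.192 0 0 0.84" --pt "0.037 0.043 -0.224 0 0 0.98" --pt "0.042 0.049 -0.256 0 0 1.12" --pt "0.047 0.056 -0.288 0 0 1.26" --pt "0.053 0.062 -0.32 0 0 1.4" --pt "0.058 0.068 -0.353 0 0 1.553" --pt "0.058 0.068 -0.353 0 0 1.553"

```text
clock: 40.85
eef_pos: [0.459, 0.018, 0.4535]
tool_rot: [-0.639, 0.769, -0.002, 0.006]
force: [-0.2, -0.0, 0.2]
gripper_width: 0.0299
```

```bash
python3 -c "
from h import *
s=env.sense();print(s['eef_pos'],s['qpos'].round(2),np.rad2deg(yaw(s)))
out(([.6,.05,.25],np.deg2rad(-100)))"
```

```text
[0.45896152 0.01802004 0.45349705] [-1.18 -0.24  0.85  1.56  0.18  1.72 -2.07] -100.49052552710802
[-0.0557, -0.1306, 0.2054, -0.0113, 0.0068, -0.0086]
```

arm_command --pt "-0.007 -0.016 0.025 -0.001 0 0" --pt "-0.014 -0.033 0.05 -0.002 0.001 0" --pt "-0.021 -0.049 0.077 -0.004 0.002 0" --pt "-0.028 -0.065 0.103 -0.005 0.003 0" --pt "-0.035 -0.082 0.128 -0.007 0.004 0" --pt "-0.042 -0.098 0.154 -0.008 0.005 0" --pt "-0.049 -0.114 0.18 -0.01 0.006 0" --pt "-0.056 -0.13 0.205 -0.011 0.007 -0.008" --pt "-0.056 -0.13 0.205 -0.011 0.007 -0.008"

```text
clock: 41.75
eef_pos: [0.599, 0.0514, 0.2457]
tool_rot: [-0.643, 0.766, 0.0, -0.003]
force: [-0.8, 0.0, 0.2]
gripper_width: 0.0299
```

```bash
python3 -c "
from h import *
s=env.sense();print(s['eef_pos'],s['qpos'].round(2),np.rad2deg(yaw(s)))
out((T(-.0985,.086,.13),np.deg2rad(-11.1)))"
```

```text
[0.59897795 0.05139849 0.24572799] [-0.98  0.37  1.05  1.63 -0.32  1.34 -1.62] -99.90495094783168
[-0.0166, 0.1843, 0.1165, 0.007, 0.0004, -1.5499]
```

arm_command --pt "-0.001 0.017 0.005 0 0 -0.14" --pt "-0.003 0.034 0.01 0 0 -0.28" --pt "-0.004 0.05 0.02 0 0 -0.42" --pt "-0.006 0.067 0.03 0 0 -0.56" --pt "-0.007 0.084 0.04 0 0 -0.7" --pt "-0.009 0.1 0.05 0 0 -0.84" --pt "-0.01 0.117 0.06 0 0 -0.98" --pt "-0.012 0.134 0.075 0 0 -1.12" --pt "-0.013 0.15 0.085 0 0 -1.26" --pt "-0.015 0.168 0.1 0 0 -1.4" --pt "-0.0166 0.184 0.1165 0.007 0 -1.53" --pt "-0.0166 0.184 0.1165 0.007 0 -1.55"

```text
clock: 42.95
eef_pos: [0.4171, 0.099, 0.1286]
tool_rot: [0.996, -0.094, -0.002, -0.0]
force: [0.0, -0.2, -0.3]
gripper_width: 0.0299
```

```bash
python3 -c "
from h import *
s=env.sense();print(s['eef_pos'],s['qpos'].round(2),np.rad2deg(yaw(s)))
out((T(-.0985,.088,.063),np.deg2rad(-11.1)))"
```

```text
[0.41712082 0.09899096 0.12862609] [-1.19 -0.07  0.84  2.15  0.06  1.04 -0.56] -10.784104320316734
[0.0028, -0.0025, 0.0656, -0.0002, 0.0034, 0.0055]
```

The elbow is back, with q3 at 0.84. I go down onto the crank bar and grip it.

arm_command --pt "0.003 -0.0025 0.01 0 0.003 0.005" --pt "0.003 -0.0025 0.025 0 0.003 0.005" --pt "0.003 -0.0025 0.04 0 0.003 0.005" --pt "0.003 -0.0025 0.055 0 0.003 0.005" --pt "0.003 -0.0025 0.0655 0 0.003 0.005" --pt "0.003 -0.0025 0.0655 0 0.003 0.005" --pt "0.003 -0.0025 0.0655 0 0.003 0.005"

```text
clock: 43.65
eef_pos: [0.4209, 0.1007, 0.0634]
tool_rot: [0.995, -0.097, -0.0, 0.0]
force: [0.5, 0.5, -0.5]
gripper_width: 0.0304
```

arm_command --pt "0 0 0 0 0 0" --pt "0 0 0 0 0 0" --pt "0 0 0 0 0 0" --pt "0 0 0 0 0 0" --pt "0 0 0 0 0 0" --claw -1 --newtons 30

```text
clock: 44.15
eef_pos: [0.4196, 0.1011, 0.0639]
tool_rot: [0.995, -0.097, -0.002, -0.0]
force: [-9.8, -0.0, 12.2]
gripper_width: 0.0113
```

```bash
python3 -c "
from h import *
s=env.sense();print(s['eef_pos'],s['qpos'].round(2),np.rad2deg(yaw(s)),((s['eef_pos'][:2]-O)@np.c_[e,f]))
from sim import go
q=s['qpos'];h=np.deg2rad(-11.1)
for t in np.deg2rad([30,60,90,120,150,180]):
  q,m=go(q,h,T(-.0985*np.cos(t),.0875,.063+.098*np.sin(t)),h,4);print(q.round(2),round(m,2))
"
```

```text
[0.41957803 0.10113781 0.06387429] [-1.16  0.1   0.87  2.21 -0.1   0.88 -0.42] -11.136436611077137 [-0.09902032  0.08802085]
[-1.18  0.02  0.88  2.14 -0.02  0.99 -0.48] 0.21
[-1.15  0.06  0.91  2.03 -0.05  1.07 -0.41] 0.28
[-1.06  0.19  0.92  1.92 -0.17  1.11 -0.27] 0.39
[-0.94  0.33  0.89  1.82 -0.29  1.12 -0.14] 0.47
[-0.84  0.46  0.85  1.77 -0.38  1.09 -0.06] 0.51
[-0.79  0.54  0.8   1.78 -0.45  1.02 -0.01] 0.56
```

arm_command --pt "0.0008 0 -0.0128 0 0 0" --pt "0.0033 0 -0.0254 0 0 0" --pt "0.0075 0 -0.0375 0 0 0" --pt "0.0131 0 -0.049 0 0 0" --pt "0.0203 0 -0.0597 0 0 0" --pt "0.0287 0 -0.0693 0 0 0" --pt "0.0383 0 -0.0777 0 0 0" --pt "0.049 0 -0.0849 0 0 0" --pt "0.0605 0 -0.0905 0 0 0" --pt "0.0726 0 -0.0947 0 0 0" --pt "0.0852 0 -0.0972 0 0 0" --pt "0.098 0 -0.098 0 0 0"

```text
clock: 45.35
eef_pos: [0.5166, 0.0826, 0.1627]
tool_rot: [0.995, -0.097, -0.002, -0.001]
force: [-3.5, 2.0, 6.2]
gripper_width: 0.0106
```

```bash
python3 -c "
from h import *
s=env.sense();x,y=((s['eef_pos'][:2]-O)@np.c_[e,f]);print(s['eef_pos'],s['force'],s['gripper_width'],x,y,np.hypot(x,s['eef_pos'][2]+.002-.065))
out((T(0,.088,.161),np.deg2rad(-11.1)),(T(.0985,.088,.063),np.deg2rad(-11.1)))
"
```

```text
[0.51657649 0.08258869 0.16267688] [-3.4588686   2.00285142  6.17131582] 0.010625499731672428 -0.0002653374182004448 0.08849308018002117 0.09967723659109123
[0.0003, 0.0005, 0.0017, -0.0015, 0.0037, -0.0001]
[0.0991, 0.0006, 0.0993, -0.0015, 0.0037, -0.0001]
```

arm_command --pt "0.0128 0 0.001 0 0.003 0" --pt "0.0254 0 0.0036 0 0.003 0" --pt "0.0375 0 0.008 0 0.003 0" --pt "0.049 0 0.0138 0 0.003 0" --pt "0.0597 0 0.021 0 0.003 0" --pt "0.0693 0 0.0295 0 0.003 0" --pt "0.0777 0 0.0391 0 0.003 0" --pt "0.0849 0 0.05 0 0.003 0" --pt "0.0907 0 0.0615 0 0.003 0" --pt "0.095 0 0.0736 0 0.003 0" --pt "0.098 0 0.0862 0 0.003 0" --pt "0.0988 0 0.099 0 0.003 0"

```text
clock: 46.55
eef_pos: [0.6123, 0.0643, 0.0634]
tool_rot: [0.995, -0.097, -0.002, -0.001]
force: [-30.2, 6.2, 60.9]
gripper_width: 0.0109
```

```bash
python3 -c "
from h import *
s=env.sense();x,y=((s['eef_pos'][:2]-O)@np.c_[e,f]);print(s['eef_pos'],s['force'],s['gripper_width'],x,y,s['qpos'].round(2))
p,d,ci=snap('scene','s1.png'); cv2.imwrite('pics/s1c.png',cv2.resize(p[190:350,260:500],None,fx=3,fy=3)[:,:,::-1])
"
```

```text
[0.61226665 0.06433792 0.06337247] [-30.23480662   6.17285105  60.85903607] 0.01091853711758778 0.09714838871309787 0.0890061868767208 [-0.79  0.54  0.8   1.77 -0.45  1.02 -0.01]
```

View pics/s1c.png

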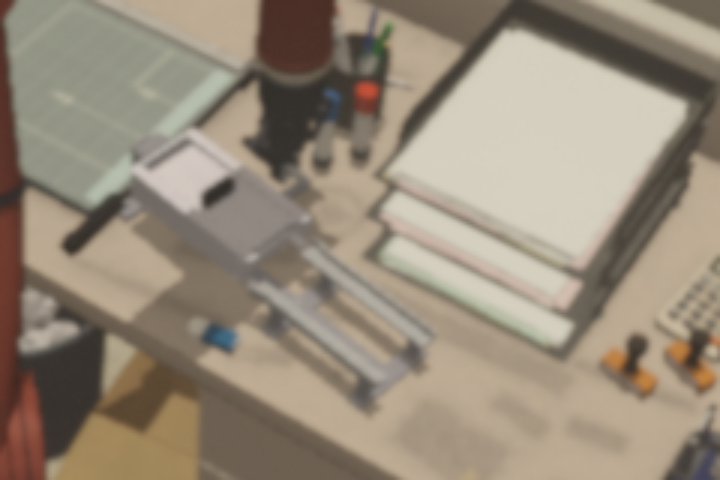

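The rotor is at the far stop with the pair inverted and its bar up; I was pressing on the stop. I relax, release and go up.

arm_command --pt "-0.001 0 -0.002 0 0 0" --pt "-0.001 0 -0.002 0 0 0" --pt "-0.001 0 -0.002 0 0 0" --claw -0.4

```text
clock: 46.9
eef_pos: [0.6114, 0.0643, 0.0641]
tool_rot: [0.995, -0.097, -0.002, -0.001]
force: [-1.1, 0.4, 0.2]
gripper_width: 0.0254
```

arm_command --pt "0 0 -0.01 0 0 0" --pt "0 0 -0.04 0 0 0" --pt "0 0 -0.08 0 0 0" --pt "0 0 -0.12 0 0 0" --pt "0 0 -0.16 0 0 0" --pt "0 0 -0.19 0 0 0" --pt "0 0 -0.19 0 0 0"

```text
clock: 47.6
eef_pos: [0.6141, 0.0631, 0.2594]
tool_rot: [0.995, -0.097, 0.002, -0.003]
force: [0.4, -0.7, 0.0]
gripper_width: 0.0257
```

```bash
python3 -c "
from h import *
from sim import go,np as _
s=env.sense();print(s['eef_pos'],s['force'],s['qpos'].round(2))
b=T(0,.0985,.2)
d=np.deg2rad
q0=s['qpos']
for h in (-101.1,78.9):
  q,m=go(q0,d(-11.1),b,d(h));q1,m1=go(q,d(h),T(0,.0985,.103),d(h));q2,m2=go(q1,d(h),T(0,-.095,.103),d(h));q3,m3=go(q2,d(h),T(0,-.095,.2),d(h));q4,m4=go(q3,d(h),[.52,-.33,.06],d(h+(10 if h>0 else 15)));print(h,q.round(2),q2.round(2),q4.round(2),m,m1,m2,m3,m4)
  print(delta(b,d(h)))
"
```

```text
[0.61409682 0.0630737  0.25939314] [ 0.4391363  -0.66833867  0.01520666] [-0.89  0.35  0.92  1.57 -0.29  1.36 -0.13]
-101.1 [-1.41  0.32  1.38  1.87 -0.34  1.23 -1.69] [-0.97  0.34  1.27  2.05 -0.38  1.02 -1.28] [-0.21  0.6   0.94  1.78 -0.56  1.04 -0.57] 0.013640304303921713 0.02030390562235196 0.12154947361222912 -0.1658191617953706 -0.1041155131233138
[-0.0994, -0.01, 0.0591, -0.0067, 0.0017, 1.5703]
78.9 [-0.87  0.12  0.67  1.86 -0.08  1.19  1.2 ] [-0.6   0.17  0.78  2.05 -0.14  0.98  1.63] [-0.08  0.52  0.74  1.78 -0.41  1.    2.37] 0.4831183332412474 0.4396358583336746 0.35458603260683086 0.35812381603725685 0.2777960184364261
[-0.0994, -0.01, 0.0591, -0.0067, 0.0017, 1.5703]
```

arm_command --pt "-0.009 -0.001 0.005 0 0 -0.14" --pt "-0.018 -0.002 0.01 0 0 -0.28" --pt "-0.027 -0.003 0.015 0 0 -0.42" --pt "-0.036 -0.004 0.02 0 0 -0.56" --pt "-0.045 -0.005 0.025 0 0 -0.7" --pt "-0.054 -0.006 0.03 0 0 -0.84" --pt "-0.063 -0.007 0.035 0 0 -0.98" --pt "-0.073 -0.008 0.04 0 0 -1.12" --pt "-0.082 -0.009 0.045 0 0 -1.26" --pt "-0.091 -0.01 0.05 0 0 -1.4" --pt "-0.099 -0.01 0.058 -0.006 0.002 -1.54" --pt "-0.099 -0.01 0.058 -0.006 0.002 -1.57"

```text
clock: 48.8
eef_pos: [0.5178, 0.0924, 0.2002]
tool_rot: [0.771, 0.636, 0.003, 0.002]
force: [-0.2, 0.5, -0.3]
gripper_width: 0.0258
```

```bash
python3 -c "
from h import *
s=env.sense();print(s['eef_pos'],s['qpos'].round(2),np.rad2deg(yaw(s)))
p,d,ci=snap('wrist','w20.png');C=cloud(d,ci)
for lo,hi in ((.074,.086),(.092,.106)):
  for b in blobs(C,lo,hi,(.4,.62),(-.1,.25),100): print(b,(np.array(b[0])/1000-O)@np.c_[e,f])
out((T(0,.0985,.2),F),(T(0,.0985,.103),F))
"
```

```text
[0.51778555 0.09235271 0.20024022] [-0.88  0.11  0.67  1.86 -0.08  1.18  1.19] 79.04019804803096
([469.1, 100.9], [2.8, 184.7], 78.7, 80.7, np.int32(528)) [-0.050379    0.09732156]
([519.8, 94.1], [74.4, 171.7], 78.7, 80.7, np.int32(23348)) [0.00068169 0.10040964]
([538.7, 202.3], [32.0, 45.3], -11.5, 81.8, np.int32(2670)) [-0.00160275  0.21022417]
([597.8, -92.5], [12.5, 16.0], -83.4, 76.4, np.int32(231)) [ 0.11314712 -0.06768286]
([513.6, 90.1], [13.7, 43.1], -10.9, 100.3, np.int32(1498)) [-0.00463223  0.09529083]
[0.0001, 0.0001, 0.0009, 0.0075, -0.0029, 0.0002]
[-0.0001, -0.0006, 0.0979, 0.0075, -0.0029, 0.0002]
```

View pics/w20.png

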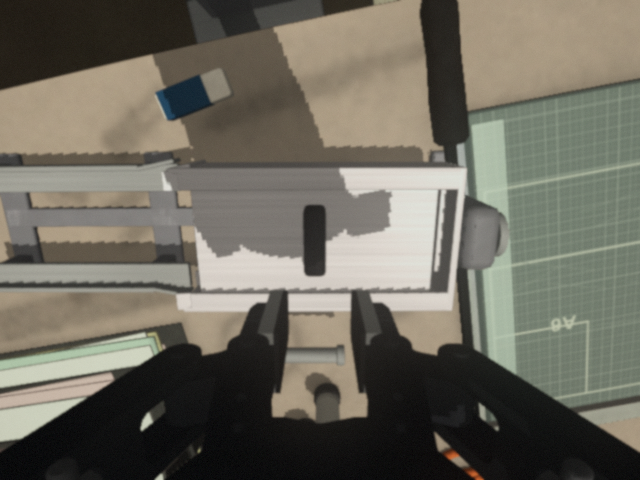

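```bash
python3 -c "
from h import *
out((T(-.003,.0953,.1025),F))"
```

```text
[-0.0033, -0.0036, 0.0983, 0.0075, -0.0029, 0.0002]
```

arm_command --pt "-0.0033 -0.0036 0.02 0.007 -0.003 0" --pt "-0.0033 -0.0036 0.045 0.007 -0.003 0" --pt "-0.0033 -0.0036 0.07 0.007 -0.003 0" --pt "-0.0033 -0.0036 0.088 0.007 -0.003 0" --pt "-0.0033 -0.0036 0.098 0.007 -0.003 0" --pt "-0.0033 -0.0036 0.098 0.007 -0.003 0"

```text
clock: 49.45
eef_pos: [0.515, 0.0894, 0.1021]
tool_rot: [0.773, 0.635, -0.001, 0.0]
force: [-0.3, -0.3, 0.6]
gripper_width: 0.0254
```

arm_command --pt "0 0 0 0 0 0" --pt "0 0 0 0 0 0" --pt "0 0 0 0 0 0" --pt "0 0 0 0 0 0" --pt "0 0 0 0 0 0" --claw -1 --newtons 60

```text
clock: 49.95
eef_pos: [0.5158, 0.0896, 0.1031]
tool_rot: [0.773, 0.635, 0.0, 0.0]
force: [-0.3, -1.4, 7.7]
gripper_width: 0.0123
```

```bash
python3 -c "
from h import *
s=env.sense();print(s['force'],s['eef_pos'],((s['eef_pos'][:2]-O)@np.c_[e,f]),np.rad2deg(yaw(s)))
out((T(-.001,-.095,.103),F))"
```

```text
[-0.25926074 -1.43193179  7.70546614] [0.5157987  0.08957128 0.1030886 ] [-0.00237288  0.0951953 ] 78.77298718174572
[-0.1902, 0.0018, 0.0002, 0.0009, 0.0005, -0.0022]
```

arm_command --pt "-0.008 0 0 0 0 0" --pt "-0.024 0 0 0 0 0" --pt "-0.042 0.001 0 0 0 0" --pt "-0.06 0.001 0 0 0 0" --pt "-0.08 0.001 0 0 0 0" --pt "-0.1 0.0015 0 0 0 0" --pt "-0.12 0.0015 0 0 0 0" --pt "-0.14 0.0018 0 0 0 0" --pt "-0.16 0.0018 0 0 0 0" --pt "-0.178 0.0018 0 0 0 -0.002" --pt "-0.19 0.0018 0 0 0 -0.002" --pt "-0.19 0.0018 0 0 0 -0.002"

```text
clock: 51.15
eef_pos: [0.4801, -0.0987, 0.1033]
tool_rot: [0.773, 0.634, 0.0, 0.001]
force: [-0.5, -0.0, -2.3]
gripper_width: 0.0122
```

```bash
python3 -c "
from h import *
s=env.sense();print(s['force'],s['eef_pos'],((s['eef_pos'][:2]-O)@np.c_[e,f]),np.rad2deg(yaw(s)),s['qpos'].round(2))
p,d,ci=snap('wrist','w21.png');C=cloud(d,ci)
for b in blobs(C,.074,.086,(.4,.62),(-.22,.1),150): print(b,(np.array(b[0])/1000-O)@np.c_[e,f])
for b in blobs(C,.06,.074,(.42,.56),(-.22,.02),50): print(b,(np.array(b[0])/1000-O)@np.c_[e,f])
"
```

```text
[-0.48275904 -0.03587536 -2.2851931 ] [ 0.48009271 -0.09866324  0.10328594] [-0.00117163 -0.09639204] 78.74563965701688 [-0.61  0.17  0.79  2.05 -0.14  0.98  1.63]
([454.0, 23.1], [4.5, 35.6], 84.7, 81.3, np.int32(650)) [-0.05021831  0.01806991]
([475.7, -98.1], [79.0, 161.5], 78.9, 80.8, np.int32(49620)) [-0.00559059 -0.09668503]
([514.8, -105.6], [11.3, 16.1], 76.4, 80.8, np.int32(525)) [ 0.03422187 -0.09651712]
([539.6, 17.0], [1.9, 38.1], 79.8, 85.1, np.int32(190)) [0.03495473 0.02856391]
([453.6, 12.5], [4.4, 14.9], 89.3, 67.6, np.int32(373)) [-0.04857009  0.0075912 ]
([437.6, -89.8], [1.0, 160.1], 78.9, 68.8, np.int32(1559)) [-0.04457578 -0.09587539]
([495.7, -12.9], [3.4, 60.3], -11.2, 69.2, np.int32(506)) [-0.00236761 -0.00922846]
([546.8, 3.9], [4.4, 32.9], 82.7, 66.3, np.int32(988)) [0.04454208 0.01709513]
```

arm_command --pt "0 0 -0.003 0 0 0" --pt "0 0 -0.006 0 0 0" --pt "0 0 -0.01 0 0 0" --pt "0 0 -0.015 0 0 0" --pt "0 0 -0.022 0 0 0" --pt "0 0 -0.03 0 0 0" --pt "0 0 -0.04 0 0 0" --pt "0 0 -0.06 0 0 0" --pt "0 0 -0.08 0 0 0" --pt "0 0 -0.1 0 0 0" --pt "0 0 -0.1 0 0 0"

```text
clock: 52.3
eef_pos: [0.4817, -0.0981, 0.2061]
tool_rot: [0.773, 0.635, 0.002, 0.002]
force: [0.4, 0.0, -1.7]
gripper_width: 0.0124
```

```bash
python3 -c "
from h import *
s=env.sense();print(s['force'],s['eef_pos'],s['gripper_width'],s['qpos'].round(2))
p,d,ci=load('top3.npz');C=cloud(d,ci)
# free area check of placing spot around (.51,-.34)
p,d,ci=snap('top','top4.png');C=cloud(d,ci)
m=(C[...,0]>.40)&(C[...,0]<.58)&(C[...,1]>-.46)&(C[...,1]<-.22)
for x in np.arange(.41,.59,.02): print(round(x,2),[int(1000*np.max(C[m&(abs(C[...,0]-x)<.01)&(abs(C[...,1]-y)<.01)][:,2],initial=0)) for y in np.arange(-.45,-.22,.02)])
out(([.49,-.33,.2034],np.deg2rad(90)))
"
```

```text
[ 0.40300974  0.02291957 -1.70865816] [ 0.48165003 -0.0980908   0.20607743] 0.012449497414388628 [-0.66  0.01  0.79  1.93 -0.01  1.2   1.51]
0.41 [6, 5, 6, 5, 9, 8, 8, 5, 0, 0, 0, 0]
0.43 [6, 6, 4, 6, 5, 8, 6, 7, 0, 0, 0, 0]
0.45 [9, 5, 5, 6, 9, 7, 6, 3, 0, 0, 0, 0]
0.47 [10, 7, 7, 7, 8, 8, 7, 0, 0, 0, 0, 0]
0.49 [5, 6, 4, 6, 7, 6, 7, 5, 0, 0, 0, 0]
0.51 [6, 5, 5, 7, 6, 6, 4, 0, 0, 0, 0, 0]
0.53 [5, 7, 6, 5, 6, 8, 8, 0, 0, 0, 0, 0]
0.55 [6, 7, 7, 9, 5, 11, 10, 0, 0, 0, 0, 0]
0.57 [4, 9, 5, 5, 6, 6, 7, 0, 0, 0, 0, 0]
[-0.226, 0.054, 0.0012, 0.0032, -0.0002, -0.1955]
```

```bash
python3 -c "
from h import *
p,d,ci=load('top4.npz'); cv2.imwrite('pics/t4c.png',cv2.resize(p[180:300,320:560],None,fx=3.2,fy=3.2,interpolation=cv2.INTER_CUBIC)[:,:,::-1])"
```

```text
(no output)
```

View pics/t4c.png

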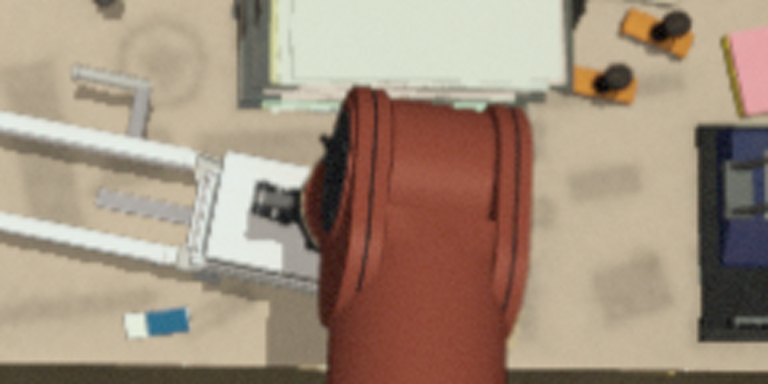

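arm_command --pt "-0.028 0.007 0 0 0 -0.02" --pt "-0.056 0.013 0 0 0 -0.04" --pt "-0.084 0.02 0 0 0 -0.065" --pt "-0.112 0.027 0 0 0 -0.09" --pt "-0.14 0.033 0 0 0 -0.11" --pt "-0.168 0.04 0 0 0 -0.13" --pt "-0.196 0.047 0 0 0 -0.155" --pt "-0.224 0.053 0.01 0 0 -0.18" --pt "-0.246 0.058 0.04 0.002 0 -0.195" --pt "-0.246 0.058 0.08 0.003 0 -0.195" --pt "-0.246 0.058 0.12 0.003 0 -0.195" --pt "-0.246 0.058 0.13 0.003 0 -0.195"

```text
clock: 53.55
eef_pos: [0.4876, -0.3486, 0.0696]
tool_rot: [0.707, 0.707, -0.001, -0.004]
force: [0.0, 1.1, -1.6]
gripper_width: 0.0126
```

```bash
python3 -c "
from h import *
s=env.sense();print(s['eef_pos'],np.rad2deg(yaw(s)),s['qpos'].round(2))
out(([.49,-.35,.0405],np.deg2rad(90)))
p,d,ci=snap('top','top5.png');C=cloud(d,ci)
for lo,hi in ((.05,.06),(.0605,.066),(.066,.08)):
  for b in blobs(C,lo,hi,(.42,.56),(-.21,.01),20): print(b)
"
```

```text
[ 0.48763823 -0.34862668  0.06955673] 89.94317366496759 [-0.09  0.51  0.82  1.81 -0.43  1.02  2.46]
[-0.0015, 0.0026, 0.029, -0.007, -0.0033, -0.001]
([539.3, -51.9], [6.3, 71.9], 75.8, 54.3, np.int32(40))
([525.3, -106.2], [11.3, 30.1], 56.2, 55.4, np.int32(20))
([518.6, -154.5], [4.5, 75.3], 79.6, 54.9, np.int32(44))
([475.4, -16.6], [10.0, 31.8], -11.2, 54.0, np.int32(27))
([434.9, -105.3], [7.5, 142.0], 78.9, 55.3, np.int32(91))
([441.5, -85.8], [4.2, 33.9], 79.1, 63.3, np.int32(21))
([478.9, -98.4], [80.2, 151.0], 79.6, 73.3, np.int32(1349))
([496.2, -12.6], [3.7, 56.8], -10.8, 68.9, np.int32(28))
```

arm_command --pt "-0.0015 0.0026 0.01 -0.007 -0.003 0" --pt "-0.0015 0.0026 0.018 -0.007 -0.003 0" --pt "-0.0015 0.0026 0.024 -0.007 -0.003 0" --pt "-0.0015 0.0026 0.029 -0.007 -0.003 0" --pt "-0.0015 0.0026 0.029 -0.007 -0.003 0"

```text
clock: 54.1
eef_pos: [0.4906, -0.3502, 0.0413]
tool_rot: [0.707, 0.707, 0.0, 0.0]
force: [0.7, 0.0, -1.5]
gripper_width: 0.0127
```

arm_command --pt "0 0 0 0 0 0" --pt "0 0 0 0 0 0" --pt "0 0 0 0 0 0" --pt "0 0 -0.01 0 0 0" --pt "0 0 -0.04 0 0 0" --pt "0 0 -0.09 0 0 0" --pt "0 0 -0.14 0 0 0" --pt "0 0 -0.19 0 0 0" --pt "0 0 -0.24 0 0 0" --pt "0 0 -0.24 0 0 0" --claw -0.3

```text
clock: 55.1
eef_pos: [0.4918, -0.3526, 0.2892]
tool_rot: [0.708, 0.707, 0.002, 0.005]
force: [0.3, -0.6, -0.5]
gripper_width: 0.0301
```

```bash
python3 -c "
from h import *
s=env.sense();print(s['eef_pos'],s['qpos'].round(2))
p,d,ci=snap('top','top6.png');C=cloud(d,ci)
cv2.imwrite('pics/t6c.png',cv2.resize(p[180:300,235:545],None,fx=2.55,fy=2.55,interpolation=cv2.INTER_CUBIC)[:,:,::-1])
pt,dt,_=load('top0.npz');C0=cloud(dt,ci)
for nm,D in(('0',C0),('now',C)):
  print(nm,blobs(D,.005,.02,(.37,.43),(-.03,.06),15),blobs(D,.03,.08,(.58,.7),(-.46,-.33),15))
for b in blobs(C,.066,.08,(.42,.56),(-.21,.01),20): print(b)
for b in blobs(C,.01,.05,(.42,.58),(-.45,-.23),20): print('tray a',b)
"
```

```text
[ 0.49180661 -0.35262858  0.28916   ] [-0.21  0.3   0.95  1.56 -0.25  1.39  2.33]
0 [([401.9, 15.2], [24.2, 57.4], -79.9, 12.1, np.int32(159))] [([663.7, -428.4], [22.3, 22.4], -36.6, 65.9, np.int32(80)), ([619.4, -377.0], [23.2, 23.4], 8.8, 65.3, np.int32(81))]
now [([404.0, 15.3], [25.8, 57.1], -84.9, 12.0, np.int32(159))] [([663.9, -428.0], [22.8, 24.4], -53.4, 64.5, np.int32(81)), ([620.1, -376.3], [22.6, 24.9], -47.6, 65.3, np.int32(78))]
([501.4, -28.3], [16.1, 59.1], -27.6, 71.9, np.int32(35))
([478.2, -99.6], [81.6, 150.9], 77.7, 73.4, np.int32(1325))
([463.9, -180.0], [4.8, 58.2], -10.6, 69.5, np.int32(28))
tray a ([490.3, -348.7], [84.2, 163.1], 89.5, 17.2, np.int32(1577))
```

View pics/t6c.png

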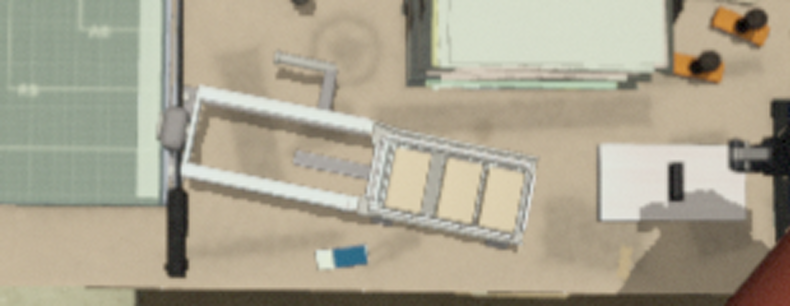

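The top view shows three plain undersides up in the delivery tray and frame on the bed, with the single bay next to the turner. The crank is on the far side, the loading tray lies on the worktop at (672,182), and the eraser and stamps are where they were. I hand in.

```bash
python3 -c "
from h import *
print(env.close_job(),env.sense()['clock'])"
```

```text
the job is handed in; nothing more can be done
the job is handed in; nothing more can be done
```

The batch is turned over and handed in, in the order you asked, at about 55 s on the robot's clock.

**What I did:** I turned the frame half round and reseated it, then stood all three boxes label up, one per bay. The delivery tray closed on the loading tray at 80 mm over the backs. I pushed the pair to the back plate, swung the crank over to the far stop and drew the pair back to the bed. The loading tray is now rim down on the worktop near (0.49, -0.35).

**Last checks:**
- **Boxes and frame:** the final top view shows three plain undersides up in the delivery tray, with box tops at about 73 mm.
- **Position on the bed:** before I lifted the loading tray off, the pair was at turner y = -96 mm; the middle of the bed is -95 mm.
- **Bystanders:** the stamps read within about 1 mm of where they started. The eraser's reading moved by 2 mm and 5°, which is about the top camera's resolution, and it looks unmoved in the picture.

**What went less smoothly:**
- **Crank stop:** I pressed on the far stop with about 68 N (limit 120 N at the wrist) and released at once.
- **Elbow limits:** the elbow reached its q2 and q3 limits on the first approach to the crank, so I made a short detour to clear it.

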